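# Load the smoke generator with cherry wood and wind its timer

### The arm

A 6-joint arm with a two-finger parallel gripper is mounted at the origin on the work surface. World frame = base frame: x ahead of the robot, y to its left, z up, the work surface at z = 0. Lengths are in m, angles in degrees, forces in N, time in s.
With the tool pointing down it reaches from about 0.25 to 0.725 m from the base axis. Payload 9.7 kg.
Tool frame: the origin (TCP) lies at the very end of the fingers, on their centre line; the grasp point (between the pads) lies 19 mm behind it (bot.grip_point_offset is the z of the grasp point in the tool frame, in m); z points along the fingers, x is the direction in which the jaws open and shut, and the axes are right-handed (so a half turn about z gives the same grasp; the last joint's range is limited). The gripper opens to 85 mm and grips with 20 to 120 N. Pads are 22 mm wide; open, the fingers measure 114 mm over their backs; the gripper's body (76 mm by 85 mm) begins 54 mm behind the grasp point. The pads swing forward as they close: fully open they stand 13 mm farther back than shut.
Start: joints at [-75.516, 4.979, 10.078, 95.1, 0, 90], TCP at [0.138, -0.533, 0.231] pointing down, gripper open.
Joint ranges: [-179.16, 179.16], [-48.56, 103.87], [-65.8, 70.77], [-126.05, 130.52], [-82.76, 87.17], [-180, 180]. Speed limits (degrees/s): [127.2, 127.2, 147.25, 180, 180, 180].

### API

Orientations are given as [roll, pitch, yaw] about the fixed x, y, z axes, in that order (R = Rz(yaw) Ry(pitch) Rx(roll)).
In Python, from workcell import get_obs, viewer, job_done, bot gives the robot as it stands.
- The arm moves only by the shell command python3 -m handwheel 'ROWS' [FORCE]. ROWS is JSON, a list of rows, each a list of 5 numbers: the closure, from 0 (fully open) to 1 (shut), then the shift along the world's x, y, z in m, then the turn about the world's z in degrees. A call has 1 to 5 rows; each row is the pose to reach, as a shift and turn from the pose measured when the call began; what a row does not reach only later rows make up. A row lasts 1/10 s, in which the tool goes at most 50 mm and 8.59 degrees, less where a joint would pass 70% of its speed; a pose out of reach is approached as far as the arm can. A call with a gripper value outside its range is refused whole. The fingers move at their own pace and stop on an object; FORCE is the grip in N (left out, the last holds). Time passes only in rows, so rows that repeat a pose let the fingers close. It gives the time, the measured TCP pose, the force and the opening at its end, in the units of the state.
- get_obs(): the state, without advancing time (a new reading comes with each control period).
- viewer.camera(name): name is "scene" or "top"; returns a dict with "color" (420x560x3 uint8, blue, green, red), "K" (3x3 intrinsics, pixels), "dist_coeffs" ([k1, k2, p1, p2, k3] as OpenCV has them; the pictures are not rectified), "origin" and "orientation" of the camera in the world. Camera axes: x right, y down, z forward; pixel columns grow to the right and rows downward; lengths in m; the calibration is good to about 2 mm. A picture is of the moment at which its call begins. There is no depth.
- job_done(): hands the job in, once; it reports no verdict.
The state is a dict: "time": time; "q": joint angles; "qd": joint speeds; "joint_efforts": joint torques, N m; "ee_pos": TCP position; "tcp_rot": TCP orientation; "wrist_force": force on the tool from outside, world axes, zero at the start; "torque": the same for the moment, N m; "opening": finger opening in m.
Only numpy, scipy, OpenCV 4.12 (cv2) and the standard library are available. Lean on these libraries where they do the work, as an engineer would, in place of code of your own. Each camera call takes 0.05 s, during which the arm holds its last target.

### The job

Get the smoker ready: pull out its wood tray, pick every cherry-wood stick out of the clamped caddy and lay them all in the tray, leaving the charcoal, firelighter, lighter and scraper in the caddy. Then push the tray fully home, and only after that wind the timer on top by its key, clockwise in several partial turns, until its red pointer stands at the red mark. Leave the jar, plate, brush, tongs and shaker alone.

Things in the scene. Friction and masses are not known exactly. Their poses are not given: they have to be found in the camera images.
- smoker: fixed steel smoke generator, 240 (own x) x 280 (own y) x 120 mm high. Origin: centre of its underside; z up; its front, where the tray comes out, looks along own -x. On its flat top sits the timer: black ring 104 mm across, 12 mm high, white face with 12 ticks 30 deg apart, zero tick towards the front, axis at own (-30, 0) mm. Smoke outlet stub 58 mm across, 35 mm high at own (85, 95) mm
- red_mark (a point): the red mark on the fixed dial face (45 minutes), three quarters of a turn clockwise (seen from above) from the zero tick, that is towards the smoker's own -y; 41 mm from the key's axis
- tray (a joint): how far the wood tray is pulled out (m): 0 fully home, 0.165 fully out (stop). Slides along the smoker's -x with about 2 N of friction and stays where it is left; at the start it is home or up to 20 mm ajar
- tray_in (a point): centre of the wood tray's inner floor (28 mm above the deck), moves with the tray, axes as the smoker's. Inside 172 (x) x 232 mm (y), open on top, side walls 41 mm above the floor. Front panel 12 mm thick, outer face 103 mm in front (-x), top 74 mm above the floor. The housing leaves 82 mm free above the floor; fully out, the last 11 mm of the inside stay under the housing
- tray_handle (a point): middle of the tray's bar handle: horizontal black bar 12 mm thick, 120 mm long along the smoker's y, on two posts 52 mm either side of the middle; 32 mm free between bar and front panel; 85 mm above the deck, 35 mm below the housing's top. Moves with the tray
- key (a joint): angle wound on the timer key (rad), growing clockwise seen from above; 0 run down (pointer at the zero tick), stop at 5.6; the red mark is at 4.71. The mainspring pulls back by 0.015 N m per rad, but the clockwork (0.12 N m of drag) holds the key wherever it is let go. At the start 0 to 0.5
- key_grip (a point): centre of the key's upright wing, on its axis: black bar 46 mm long (own x), 12 mm thick (own y), 26 mm high, its centre 162 mm above the deck, its lower edge 16 mm above the dial face. The red pointer under it and a red dash on its top show the end at own -x. Turns with the key
- caddy: fixed teal plastic caddy, outside 262 (own x) x 350 (own y) x 65 mm high, walls 5 mm, inner floor 5 mm above the deck. Origin: centre of its underside. Along the foot of its sides at own +y and -y a 45 deg slope, 22 mm wide and high, leads from floor to wall. The clamp that holds it (steel, orange lever up to 125 mm high) stands outside at own y -180 to -245 mm, |x| under 30 mm
- stick1_mid (a point): centre of a cherry-wood smoking stick (may be absent: 3 to 5 are there): reddish-brown bar 100 mm (own x) x 28 x 28 mm with a dark brown bark side (on top at the start), about 50 g. Starts on the caddy's floor among the other things, long side roughly along the caddy's x
- stick2_mid (a point): centre of a cherry-wood smoking stick (may be absent: 3 to 5 are there): reddish-brown bar 100 mm (own x) x 28 x 28 mm with a dark brown bark side (on top at the start), about 50 g. Starts on the caddy's floor among the other things, long side roughly along the caddy's x
- stick3_mid (a point): centre of a cherry-wood smoking stick (may be absent: 3 to 5 are there): reddish-brown bar 100 mm (own x) x 28 x 28 mm with a dark brown bark side (on top at the start), about 50 g. Starts on the caddy's floor among the other things, long side roughly along the caddy's x
- stick4_mid (a point): centre of a cherry-wood smoking stick (may be absent: 3 to 5 are there): reddish-brown bar 100 mm (own x) x 28 x 28 mm with a dark brown bark side (on top at the start), about 50 g. Starts on the caddy's floor among the other things, long side roughly along the caddy's x
- stick5_mid (a point): centre of a cherry-wood smoking stick (may be absent: 3 to 5 are there): reddish-brown bar 100 mm (own x) x 28 x 28 mm with a dark brown bark side (on top at the start), about 50 g. Starts on the caddy's floor among the other things, long side roughly along the caddy's x
- coal1_mid (a point): centre of a black charcoal lump 86 (own x) x 34 x 30 mm, loose in the caddy; stays there
- coal2_mid (a point): centre of a black charcoal lump 86 (own x) x 34 x 30 mm, loose in the caddy; stays there
- firelighter_mid (a point): centre of a cream-coloured firelighter block 90 (own x) x 36 x 26 mm, loose in the caddy; stays there
- lighter_mid (a point): a blue pocket lighter with steel top, 97 (own x, from -43 to +54 mm) x 28 x 18 mm, loose in the caddy; stays there
- scraper_mid (a point): centre of a small grill scraper, pale wooden handle with a steel blade, 97 (own x) x 36 x 14 mm, loose in the caddy; stays there
- plate: white melamine plate, 170 mm across, 18 mm high; origin under its centre. Leave alone
- jar: glass spice jar with hinged glass lid and steel clasp, 72 mm across, 96 mm high; origin under its centre. Leave alone
- brush: wooden basting brush lying flat, 183 mm long (own x, from -100 to +83 mm), 12 mm high. Leave alone
- tongs: stainless tongs lying flat, about 260 mm long (own x), 60 mm wide, 14 mm high; origin near the middle. Leave alone
- shaker: salt shaker with a steel cap, 48 mm across, 100 mm high; origin under its centre. Leave alone

How it is judged (in metres and radians):
On the way, in this order (a step that is already met when the one before it is completed fails the run):
1. the wood tray is pulled well out (over 120 mm) (value of joint tray above 0.12 m), for 0.2 s.
2. every cherry stick lies in the pulled-out tray, let go and at rest (value of joint tray above 0.08 m and x of stick1_mid in the frame of tray_in between -0.086 and 0.086 m and y of stick1_mid in the frame of tray_in between -0.116 and 0.116 m and z of stick1_mid in the frame of tray_in between 0.004 and 0.056 m and contact force between the fingers and stick1 below 0.5 N and x of stick2_mid in the frame of tray_in between -0.086 and 0.086 m and y of stick2_mid in the frame of tray_in between -0.116 and 0.116 m and z of stick2_mid in the frame of tray_in between 0.004 and 0.056 m and contact force between the fingers and stick2 below 0.5 N and x of stick3_mid in the frame of tray_in between -0.086 and 0.086 m and y of stick3_mid in the frame of tray_in between -0.116 and 0.116 m and z of stick3_mid in the frame of tray_in between 0.004 and 0.056 m and contact force between the fingers and stick3 below 0.5 N and x of stick4_mid in the frame of tray_in between -0.086 and 0.086 m and y of stick4_mid in the frame of tray_in between -0.116 and 0.116 m and z of stick4_mid in the frame of tray_in between 0.004 and 0.056 m and contact force between the fingers and stick4 below 0.5 N and x of stick5_mid in the frame of tray_in between -0.086 and 0.086 m and y of stick5_mid in the frame of tray_in between -0.116 and 0.116 m and z of stick5_mid in the frame of tray_in between 0.004 and 0.056 m and contact force between the fingers and stick5 below 0.5 N and linear speed of each of stick1, stick2, stick3, stick4, stick5 below 0.03 m/s), for 0.3 s.
3. the tray is fully home (value of joint tray below 0.008 m), for 0.2 s.
4. the key is wound to the red mark (value of joint key between 4.5 and 4.92 rad), for 0.2 s.
At the end, for the whole second after the job is handed in: All cherry sticks lie in the tray (centres inside its inner space, no more than 56 mm above its floor), at rest; the tray is home to within 8 mm; the key stands at the red mark within 0.21 rad (12 deg); the two charcoal lumps, the firelighter, the lighter and the scraper are still in the caddy (all of step 4 and x of stick1_mid in the frame of tray_in between -0.086 and 0.086 m and y of stick1_mid in the frame of tray_in between -0.116 and 0.116 m and z of stick1_mid in the frame of tray_in between 0.004 and 0.056 m and contact force between the fingers and stick1 below 0.5 N and x of stick2_mid in the frame of tray_in between -0.086 and 0.086 m and y of stick2_mid in the frame of tray_in between -0.116 and 0.116 m and z of stick2_mid in the frame of tray_in between 0.004 and 0.056 m and contact force between the fingers and stick2 below 0.5 N and x of stick3_mid in the frame of tray_in between -0.086 and 0.086 m and y of stick3_mid in the frame of tray_in between -0.116 and 0.116 m and z of stick3_mid in the frame of tray_in between 0.004 and 0.056 m and contact force between the fingers and stick3 below 0.5 N and x of stick4_mid in the frame of tray_in between -0.086 and 0.086 m and y of stick4_mid in the frame of tray_in between -0.116 and 0.116 m and z of stick4_mid in the frame of tray_in between 0.004 and 0.056 m and contact force between the fingers and stick4 below 0.5 N and x of stick5_mid in the frame of tray_in between -0.086 and 0.086 m and y of stick5_mid in the frame of tray_in between -0.116 and 0.116 m and z of stick5_mid in the frame of tray_in between 0.004 and 0.056 m and contact force between the fingers and stick5 below 0.5 N and linear speed of each of stick1, stick2, stick3, stick4, stick5 below 0.03 m/s and x of coal1_mid in the frame of caddy between -0.128 and 0.128 m and y of coal1_mid in the frame of caddy between -0.172 and 0.172 m and z of each of coal1_mid, coal2_mid, firelighter_mid, lighter_mid, scraper_mid in the frame of caddy below 0.065 m and x of coal2_mid in the frame of caddy between -0.128 and 0.128 m and y of coal2_mid in the frame of caddy between -0.172 and 0.172 m and x of firelighter_mid in the frame of caddy between -0.128 and 0.128 m and y of firelighter_mid in the frame of caddy between -0.172 and 0.172 m and x of lighter_mid in the frame of caddy between -0.128 and 0.128 m and y of lighter_mid in the frame of caddy between -0.172 and 0.172 m and x of scraper_mid in the frame of caddy between -0.128 and 0.128 m and y of scraper_mid in the frame of caddy between -0.172 and 0.172 m and value of joint tray below 0.008 m); the robot touches nothing.
It fails at once if the spice jar or the shaker is tipped over (angle between any of jar, shaker's own z axis and vertical above 0.6 rad).
It fails at once if the plate, jar, brush, tongs or shaker is shoved more than 60 mm from its place (distance of any of plate, jar, brush, tongs, shaker from where it was at the start of the episode above 0.06 m).
Of stick1, stick2, stick3, stick4, stick5 only 3 to 5 are there at a start; the rules pass over those that are not, and their reading is None.
At some moment in a run one of stick1, stick2, stick3, stick4, stick5 may be knocked a few centimetres aside while the robot is not near it.
Once in a run the grip may slacken for a moment while it holds something.
It also fails if it takes over 210 s, if anything falls off the work surface, if the arm or the gripper's body presses on something with over 40 N, if the wrist force passes 120 N, or if a joint passes its speed limit or range.

## Working session

There is one attempt and no reset: what is moved stays moved. The work goes in short steps, Python scripts to look and compute and a shell command to move; the robot and the scene stay as the last step left them, time stands still between calls to the robot, and variables do not carry over. Pictures are saved under pics/ and viewed, and the job is handed in when it is done.

```bash
ls; mkdir -p pics
python3 - <<'E'
from workcell import get_obs, viewer, bot
import cv2, json
o=get_obs(); print(o)
for n in ("scene","top"):
    c=viewer.camera(n); cv2.imwrite(f"pics/{n}0.png",c["color"]); print(n,c["K"],c["dist_coeffs"],c["origin"],c["orientation"])
E
```

```text
pics
{'time': 0.0, 'q': array([-7.55151214e+01,  5.00781405e+00,  1.00345425e+01,  9.50985573e+01,
        4.74346099e-04,  9.00011316e+01]), 'qd': array([-0.00672024, -0.02190565,  0.00341809,  0.02229561,  0.00204874,
       -0.01362792]), 'joint_efforts': array([ 2.99103849e-03, -5.20394647e+01,  4.64797318e+01,  1.65654626e-02,
        3.95705570e-05,  3.93572364e-06]), 'ee_pos': array([ 0.13751437, -0.53229868,  0.23061538]), 'tcp_rot': array([-1.79999527e+02,  7.18288600e-02, -7.55162530e+01]), 'wrist_force': array([-0.40391135,  0.63506199,  0.19879537]), 'torque': array([-0.05461545, -0.04788258, -0.00304484]), 'opening': 0.08553441327271535}
scene [[461.51291557   0.         275.16066136]
 [  0.         461.51291557 209.41046491]
 [  0.           0.           1.        ]] [-0.13662065  0.          0.          0.          0.        ] [ 1.39747865 -0.57295407  0.99222546] [-129.90082528    0.63163804   53.88155448]
top [[505.43550059   0.         277.73774918]
 [  0.         505.43550059 208.67597669]
 [  0.           0.           1.        ]] [-0.09470665  0.          0.          0.          0.        ] [0.31115646 0.01613692 1.40388718] [-1.69325201e+02  1.43555971e-01 -8.96948641e+01]
```

View pics/scene0.png

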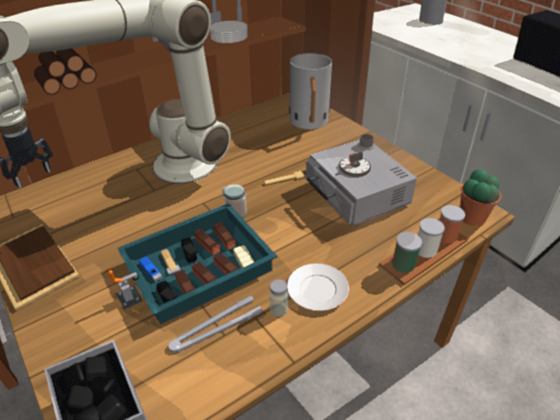

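View pics/top0.png

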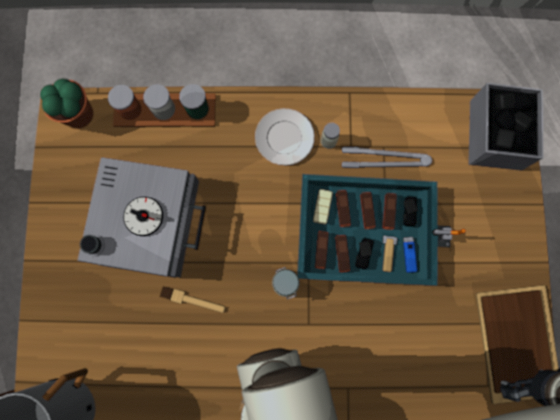

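The top picture shows the smoker on the left (front looking right, handle around (200,227)), and the caddy at about (370,230) with 5 sticks (343,210), (368,210), (390,210), (321,250), (343,252). The jar is at (285,283), the brush at (200,300), and the plate and shaker are at the top. Next I'll zoom in and measure.

```bash
cat > h.py <<'E'
import numpy as np, cv2
from scipy.spatial.transform import Rotation as R
from workcell import get_obs, viewer, bot
def cam(n): return viewer.camera(n)
def px2w(c,uv,z):
    uv=np.asarray(uv,float).reshape(-1,1,2)
    p=cv2.undistortPoints(uv,np.array(c["K"]),np.array(c["dist_coeffs"])).reshape(-1,2)
    M=R.from_euler('xyz',c["orientation"],degrees=True).as_matrix()
    d=np.c_[p,np.ones(len(p))]@M.T
    o=np.array(c["origin"]); s=(np.asarray(z)-o[2])/d[:,2]
    return o+d*s[:,None]
def w2px(c,P):
    M=R.from_euler('xyz',c["orientation"],degrees=True).as_matrix()
    rv=cv2.Rodrigues(M.T)[0]; t=-M.T@np.array(c["origin"])
    return cv2.projectPoints(np.asarray(P,float).reshape(-1,1,3),rv,t,np.array(c["K"]),np.array(c["dist_coeffs"]))[0].reshape(-1,2)
def tri(c1,p1,c2,p2):
    def ray(c,p):
        a=px2w(c,[p],1.0-1)[0]; o=np.array(c["origin"]); d=a-o; return o,d/np.linalg.norm(d)
    o1,d1=ray(c1,p1);o2,d2=ray(c2,p2)
    s=np.linalg.lstsq(np.c_[d1,-d2],o2-o1,rcond=None)[0]
    a=o1+d1*s[0];b=o2+d2*s[1]; return (a+b)/2,np.linalg.norm(a-b)
def crop(c,x0,y0,x1,y1,k,name):
    im=cv2.resize(c["color"][y0:y1,x0:x1],None,fx=k,fy=k,interpolation=cv2.INTER_CUBIC); cv2.imwrite("pics/"+name+".png",im)
E
python3 - <<'E'
from h import *
c=cam("top"); crop(c,70,140,220,290,4,"sm_t"); crop(c,285,160,455,295,4,"cad_t")
s=cam("scene"); crop(s,290,120,430,225,5,"sm_s")
h=cv2.cvtColor(c["color"],cv2.COLOR_BGR2HSV)
m=cv2.inRange(h,(0,60,20),(14,255,120))|cv2.inRange(h,(170,60,20),(180,255,120))
n,l,st,ce=cv2.connectedComponentsWithStats(m)
for i in range(1,n):
    if st[i,4]>60: print(st[i],ce[i])
E
```

```text
[ 46  80  48  49 623] [ 78.81861958 112.25842697]
[ 109   91  108   37 1710] [159.8380117  114.03333333]
[336 190  15  37 395] [342.81518987 208.22278481]
[360 192  16  37 407] [367.41769042 210.28255528]
[382 193  14  37 414] [389.08937198 211.44927536]
[315 231  13  38 385] [321.28051948 249.6961039 ]
[335 235  15  37 407] [342.15970516 252.97542998]
[160 287  12  12  98] [165.63265306 292.28571429]
[ 482  291   70  102 5024] [515.99104299 336.21058917]
[251 350  21  12  68] [260.73529412 355.35294118]
[253 367  51  22 260] [278.62692308 377.50769231]
[ 42 369  45  32 343] [ 63.08746356 383.696793  ]
```

View pics/sm_t.png

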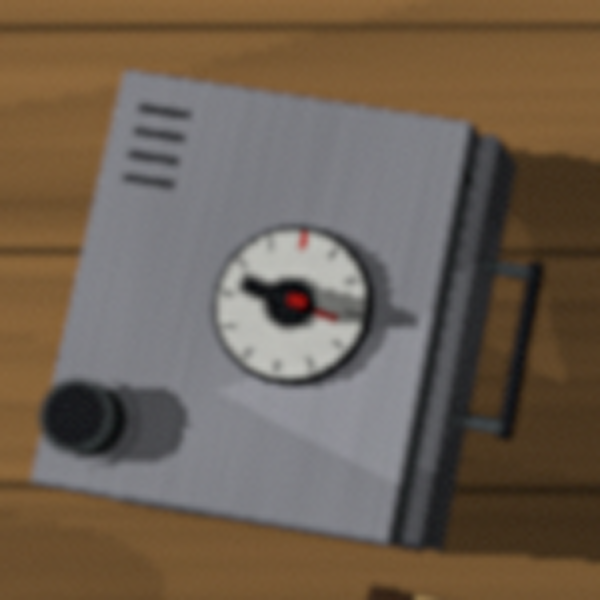

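View pics/cad_t.png

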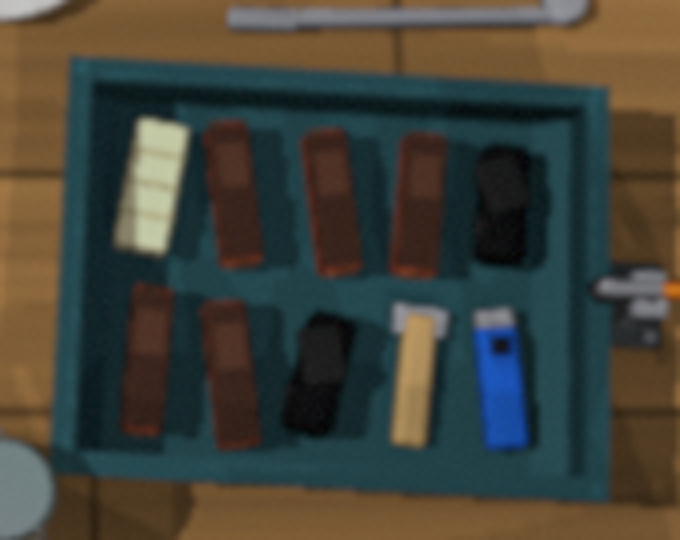

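View pics/sm_s.png

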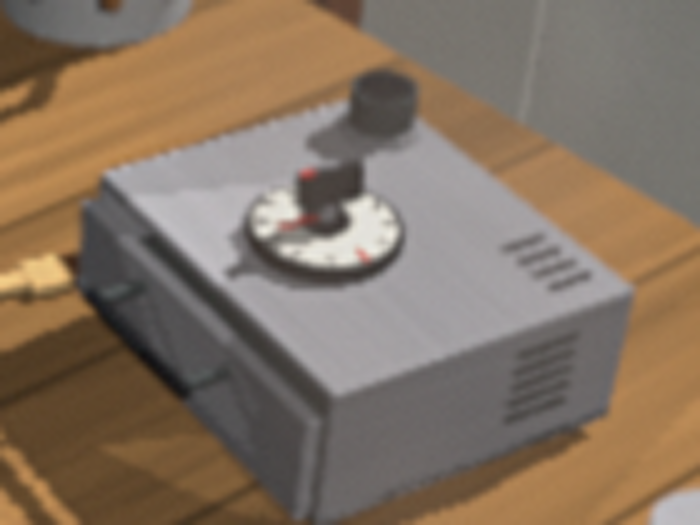

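The crops show the smoker's top corners, the handle bar, and the key pointer near zero pointing towards the front. All 10 caddy items are apart, in two rows of five.

Run:
```python
from h import *
np.set_printoptions(precision=4,suppress=True)
c=cam("top")
f=lambda pts,x0,y0,k:np.array(pts)/k+[x0,y0]-0.5+0.5/k
sm=px2w(c,f([(125,72),(473,120),(390,545),(32,483)],70,140,4),0.12); print("smoker corners",sm[:,:2])
ctr=sm.mean(0); print(ctr, [np.linalg.norm(sm[i]-sm[(i+1)%4]) for i in range(4)])
for a,b in((0,1),(3,2)): d=sm[b]-sm[a]; print("front dir",np.degrees(np.arctan2(d[1],d[0])))
for a,b in((0,3),(1,2)): d=sm[b]-sm[a]; print("side dir",np.degrees(np.arctan2(d[1],d[0])))
print("handle",px2w(c,f([(540,267),(507,437)],70,140,4),0.088))
print("dial",px2w(c,f([(292,304)],70,140,4),0.132),"zero/ptr",px2w(c,f([(335,318),(300,240)],70,140,4),0.134))
print("wingtop",px2w(c,f([(248,283),(297,300)],70,140,4),0.175))
print("caddy",px2w(c,f([(72,60),(608,88),(608,500),(55,475)],285,160,4),0.065))
h=cv2.cvtColor(c["color"],cv2.COLOR_BGR2HSV)
m=cv2.inRange(h,(0,60,20),(14,255,120))|cv2.inRange(h,(170,60,20),(180,255,120))
n,l,st,ce=cv2.connectedComponentsWithStats(m)
for i in range(1,n):
    if 300<st[i,4]<500 and 300<ce[i][0]<450:
        P=np.argwhere(l==i)[:,::-1].astype(float)
        W=px2w(c,P,0.019)[:,:2]; ev,V=np.linalg.eigh(np.cov((W-W.mean(0)).T)); a=np.degrees(np.arctan2(*V[::-1,1])) 
        r=cv2.minAreaRect((W*1000).astype(np.float32))
        print("stick",W.mean(0),"ang",(a+90)%180-90, r)
print("plate/shaker",px2w(c,[(285,136),(331,135),(285,283)],[0.018,0.1,0.096]))
```

```text
smoker corners [[0.6897 0.4941]
 [0.6567 0.2579]
 [0.3782 0.3005]
 [0.4149 0.5362]]
[0.5349 0.3972 0.12  ] [np.float64(0.2384775127377467), np.float64(0.2817226659950297), np.float64(0.23852460346647705), np.float64(0.2779949009103034)]
front dir -97.96116671168969
front dir -98.85677955454076
side dir 171.2815456803409
side dir 171.29521777479263
handle [[0.5645 0.2151 0.088 ]
 [0.451  0.2333 0.088 ]]
dial [[0.531  0.3682 0.132 ]] zero/ptr [[0.5217 0.3392 0.134 ]
 [0.5726 0.3647 0.134 ]]
wingtop [[0.5367 0.3849 0.175 ]
 [0.5261 0.3533 0.175 ]]
caddy [[ 0.6585 -0.0466  0.065 ]
 [ 0.6413 -0.4154  0.065 ]
 [ 0.3608 -0.4012  0.065 ]
 [ 0.3771 -0.0345  0.065 ]]
stick [ 0.5744 -0.1607] ang 5.665831558402715 ((574.9853515625, -160.32888793945312), (103.73291015625, 31.018016815185547), 5.470582485198975)
stick [ 0.569  -0.2295] ang 5.266317148493414 ((569.6713256835938, -229.51876831054688), (103.41390991210938, 31.638526916503906), 5.695886135101318)
stick [ 0.5657 -0.2904] ang -6.986861364622428 ((566.9390869140625, -291.0252685546875), (33.09034729003906, 103.53535461425781), 82.25984954833984)
stick [ 0.458  -0.0992] ang -5.571803468921416 ((458.3587341308594, -99.3233642578125), (28.193744659423828, 103.10670471191406), 84.38314056396484)
stick [ 0.449  -0.1567] ang 6.142353765548677 ((449.25274658203125, -156.5771026611328), (101.60735321044922, 30.880796432495117), 6.093869686126709)
plate/shaker [[ 0.785   0.0013  0.018 ]
 [ 0.7606 -0.1224  0.1   ]
 [ 0.3636  0.001   0.096 ]]
```

```bash
python3 -m handwheel '[[0.5,0.1,0.2,0,40],[0.5,0.1,0.2,0,40],[0.5,0.1,0.2,0,40],[0.5,0.1,0.2,0,40],[0.5,0.1,0.2,0,40]]'
```

```text
time: 0.75
ee_pos: [0.2383, -0.3296, 0.2313]
tcp_rot: [-180.0, -0.0, -35.1]
wrist_force: [0.2, -1.7, 0.3]
opening: 0.0427
```

```bash
python3 -m handwheel '[[0.5,0.17,0.18,0,41],[0.5,0.17,0.18,0,41],[0.5,0.17,0.18,0,41],[0.5,0.17,0.18,0,41],[0.5,0.17,0.18,0,41]]'
python3 -m handwheel '[[0.5,0.08,0.24,0,41],[0.5,0.08,0.24,0,41],[0.5,0.08,0.24,0,41],[0.5,0.08,0.24,0,41],[0.5,0.08,0.24,0,41]]'
```

```text
time: 1.25
ee_pos: [0.4092, -0.1479, 0.2315]
tcp_rot: [180.0, -0.0, 6.3]
wrist_force: [1.1, -0.5, 0.5]
opening: 0.0425
time: 1.75
ee_pos: [0.4878, 0.0895, 0.2316]
tcp_rot: [180.0, -0.1, 47.6]
wrist_force: [1.3, -0.5, 0.1]
opening: 0.0429
```

```bash
python3 -m handwheel '[[0.56,0.02,0.134,0,34],[0.56,0.02,0.134,0,34],[0.56,0.02,0.134,0,34],[0.56,0.02,0.134,0,34],[0.56,0.02,0.134,0,34]]'
python3 - <<'E'
from h import *
c=cam("top"); crop(c,130,150,270,290,4,"h1t")
s=cam("scene"); crop(s,250,80,390,220,4,"h1s")
E
```

```text
time: 2.25
ee_pos: [0.5076, 0.2246, 0.231]
tcp_rot: [-180.0, -0.0, 81.9]
wrist_force: [-0.8, 0.8, -0.4]
opening: 0.0374
```

View pics/h1s.png

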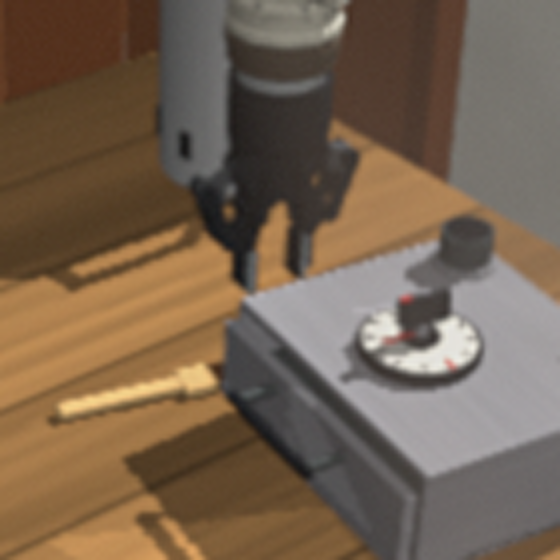

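```bash
python3 -m handwheel '[[0.66,0,-0.003,-0.04,0],[0.66,0,-0.003,-0.08,0],[0.66,0,-0.003,-0.11,0],[0.66,0,-0.003,-0.125,0],[0.66,0,-0.003,-0.125,0]]' 40
python3 - <<'E'
from h import *
c=cam("top"); crop(c,130,150,270,290,4,"h2t")
s=cam("scene"); crop(s,250,80,390,220,4,"h2s")
E
```

```text
time: 2.85
ee_pos: [0.5069, 0.2191, 0.1051]
tcp_rot: [-179.9, 0.0, 81.2]
wrist_force: [0.8, -0.1, 0.0]
opening: 0.0294
```

View pics/h2s.png

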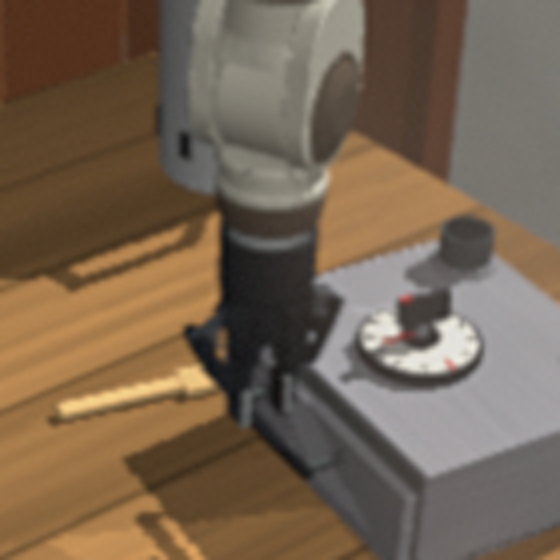

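View pics/h2t.png

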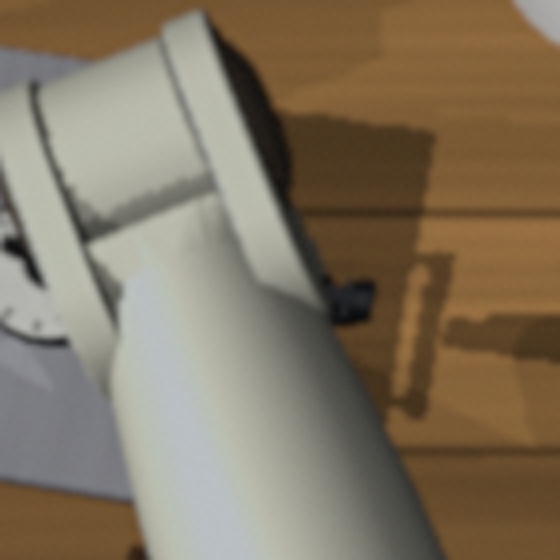

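```bash
python3 -m handwheel '[[0.66,0,0.001,-0.008,0.4],[0.66,0,0.001,-0.016,0.4],[0.66,0,0.001,-0.016,0.4]]' 40
python3 -m handwheel '[[0.66,0,0,-0.006,0],[0.66,0,0,-0.012,0],[0.66,0,0,-0.016,0],[0.66,0,0,-0.016,0]]' 40
```

```text
time: 3.25
ee_pos: [0.508, 0.221, 0.0914]
tcp_rot: [179.9, -0.1, 81.6]
wrist_force: [-0.3, -0.3, -0.1]
opening: 0.0293
time: 3.65
ee_pos: [0.5077, 0.2209, 0.0745]
tcp_rot: [-180.0, -0.0, 81.6]
wrist_force: [-0.5, -0.6, 1.2]
opening: 0.0293
```

```bash
python3 -m handwheel '[[1,0,0,-0.003,0],[1,0,0,-0.003,0],[1,0,0,-0.003,0],[1,0,0,-0.003,0],[1,0,0,-0.003,0]]' 50
```

```text
time: 4.15
ee_pos: [0.5079, 0.2209, 0.0715]
tcp_rot: [180.0, -0.0, 81.6]
wrist_force: [1.8, 2.3, -1.2]
opening: 0.0101
```

```bash
python3 -m handwheel '[[1,-0.003,-0.02,0,0],[1,-0.0059,-0.04,0,0],[1,-0.0088,-0.06,0,0],[1,-0.0118,-0.08,0,0],[1,-0.0118,-0.08,0,0]]' 
python3 -m handwheel '[[1,-0.003,-0.02,0,0],[1,-0.0059,-0.04,0,0],[1,-0.0088,-0.06,0,0],[1,-0.0105,-0.07,0,0],[1,-0.0105,-0.07,0,0]]'
```

```text
time: 4.65
ee_pos: [0.4951, 0.139, 0.0715]
tcp_rot: [-179.9, 0.0, 81.5]
wrist_force: [-4.1, -1.5, 1.7]
opening: 0.0099
time: 5.15
ee_pos: [0.4841, 0.0691, 0.0715]
tcp_rot: [-179.9, -0.0, 81.5]
wrist_force: [-3.6, 0.7, 2.6]
opening: 0.0099
```

```bash
python3 -m handwheel '[[1,-0.0005,-0.004,0,0],[1,-0.001,-0.008,0,0],[1,-0.0015,-0.01,0,0],[1,-0.0015,-0.01,0,0]]'
```

```text
time: 5.55
ee_pos: [0.4841, 0.0686, 0.0716]
tcp_rot: [-179.8, -1.2, 81.9]
wrist_force: [5.4, 57.6, -9.2]
opening: 0.0101
```

```bash
python3 -m handwheel '[[1,0.0002,0.001,0,0],[0.66,0.0002,0.001,0,0],[0.66,0.0002,0.001,0,0],[0.66,0.0002,0.001,0,0]]'
python3 -m handwheel '[[0.66,0,0,0.03,0],[0.66,0,0,0.07,0],[0.66,0,0,0.11,0],[0.66,0,0,0.16,0],[0.66,0,0,0.16,0]]'
```

```text
time: 5.95
ee_pos: [0.4843, 0.0692, 0.0716]
tcp_rot: [-179.9, -1.2, 81.8]
wrist_force: [0.4, 0.7, -0.1]
opening: 0.0291
time: 6.45
ee_pos: [0.4862, 0.0688, 0.2384]
tcp_rot: [179.6, -1.3, 81.8]
wrist_force: [-0.5, 0.3, -0.3]
opening: 0.0291
```

```bash
cat >> h.py <<'E'
def sticks(c,z=0.019,roi=(0.3,0.75,-0.45,0.35)):
    h=cv2.cvtColor(c["color"],cv2.COLOR_BGR2HSV)
    m=cv2.inRange(h,(0,60,20),(14,255,120))|cv2.inRange(h,(170,60,20),(180,255,120))
    n,l,st,ce=cv2.connectedComponentsWithStats(m)
    for i in range(1,n):
        if st[i,4]>60:
            P=np.argwhere(l==i)[:,::-1].astype(float)
            W=px2w(c,P,z)[:,:2]; w=W.mean(0)
            if not(roi[0]<w[0]<roi[1] and roi[2]<w[1]<roi[3]): continue
            V=np.linalg.eigh(np.cov(W.T))[1][:,1]; a=(np.degrees(np.arctan2(V[1],V[0]))+90)%180-90
            print("stick px",ce[i].round(),st[i,4],"xy",w.round(4),"ang",round(a,1))
E
python3 - <<'E'
from h import *
c=cam("top"); sticks(c); crop(c,90,130,290,280,4,"t3t")
E
```

```text
stick px [343. 208.] 396 xy [ 0.5745 -0.1607] ang 5.6
stick px [367. 210.] 408 xy [ 0.5687 -0.2296] ang 5.5
stick px [389. 212.] 413 xy [ 0.5657 -0.2904] ang -6.9
stick px [321. 250.] 385 xy [ 0.4584 -0.0993] ang -5.2
stick px [342. 253.] 403 xy [ 0.4486 -0.1567] ang 6.4
stick px [166. 292.] 95 xy [0.3388 0.3246] ang 84.2
```

View pics/t3t.png

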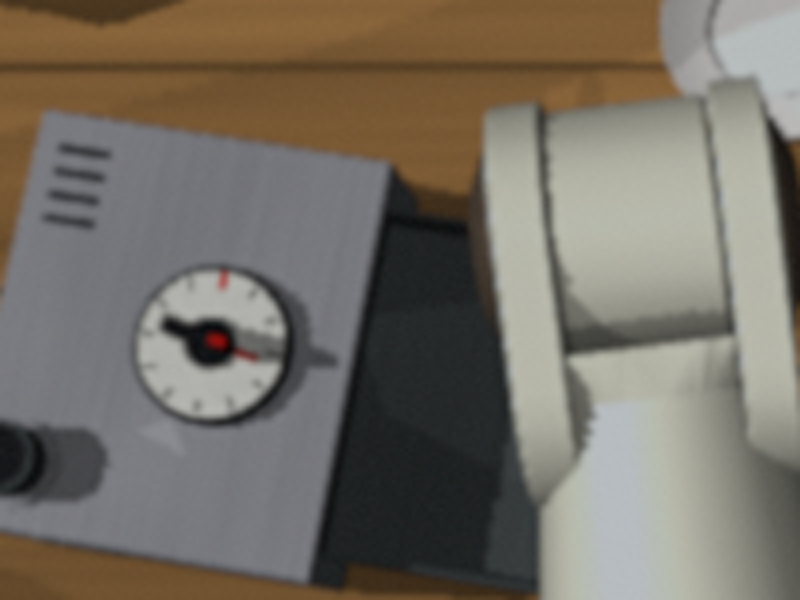

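The tray is out (dark interior right of the housing, about x 330-530 in the crop). Sticks haven't moved. Now stick A.

```bash
python3 -m handwheel '[[0.54,-0.028,-0.17,-0.1,2.6],[0.54,-0.028,-0.17,-0.1,2.6],[0.54,-0.028,-0.17,-0.1,2.6],[0.54,-0.028,-0.17,-0.1,2.6],[0.54,-0.028,-0.17,-0.1,2.6]]'
python3 - <<'E'
from h import *
c=cam("top"); crop(c,285,160,455,295,4,"a1t")
c=cam("scene"); crop(c,110,190,290,325,4,"a1s")
E
```

```text
time: 7.0
ee_pos: [0.4547, -0.1049, 0.1307]
tcp_rot: [-179.8, -1.2, 84.1]
wrist_force: [-0.1, 0.6, 0.1]
opening: 0.0395
```

View pics/a1s.png

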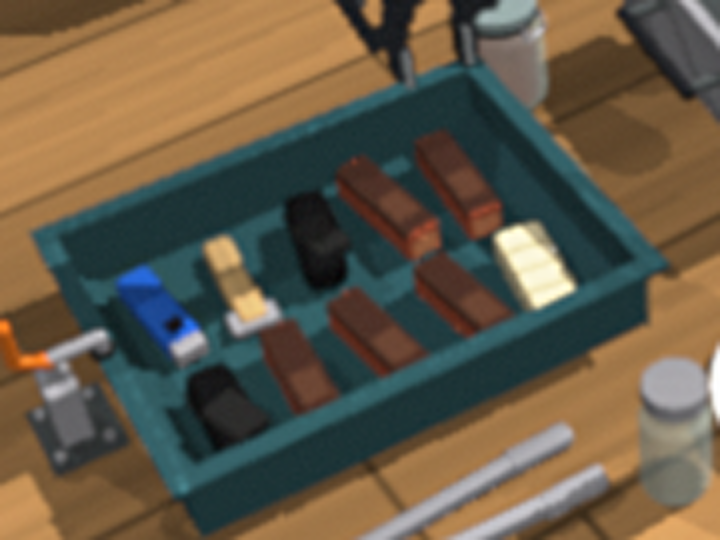

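```bash
python3 -m handwheel '[[0.54,0.0035,0.0045,-0.03,0.4],[0.54,0.0035,0.0045,-0.06,0.4],[0.54,0.0035,0.0045,-0.08,0.4],[0.54,0.0035,0.0045,-0.09,0.4],[0.54,0.0035,0.0045,-0.09,0.4]]' 50
python3 -m handwheel '[[0.54,0,0,-0.012,0],[0.54,0,0,-0.024,0],[0.54,0,0,-0.028,0],[0.54,0,0,-0.028,0]]' 50
```

```text
time: 7.6
ee_pos: [0.4598, -0.0969, 0.0431]
tcp_rot: [-180.0, -1.2, 84.7]
wrist_force: [0.1, -0.1, 0.3]
opening: 0.0393
time: 8.0
ee_pos: [0.4603, -0.097, 0.0156]
tcp_rot: [180.0, -1.2, 84.7]
wrist_force: [-1.5, -1.4, 5.7]
opening: 0.0387
```

```bash
python3 -m handwheel '[[1,0,-0.002,-0.001,0],[1,0,-0.002,-0.001,0],[1,0,-0.002,-0.001,0],[1,0,-0.002,-0.001,0]]' 50
python3 -m handwheel '[[1,0,0,0.03,0],[1,0,0,0.07,0],[1,0,0,0.11,0],[1,0,0,0.155,0],[1,0,0,0.155,0]]'
```

```text
time: 8.4
ee_pos: [0.4607, -0.099, 0.0152]
tcp_rot: [179.9, -1.3, 84.7]
wrist_force: [-1.5, 2.1, 7.1]
opening: 0.0272
time: 8.9
ee_pos: [0.4628, -0.0996, 0.1759]
tcp_rot: [179.4, -1.2, 84.7]
wrist_force: [1.4, -0.7, 0.1]
opening: 0.027
```

```bash
python3 -m handwheel '[[1,0.08,0.22,0,-3],[1,0.08,0.22,0,-3],[1,0.08,0.22,0,-3],[1,0.08,0.22,0,-3],[1,0.08,0.22,0,-3]]'
python3 -m handwheel '[[1,0.019,0.085,0,0],[1,0.019,0.085,0,0],[1,0.019,0.085,0,0],[1,0.019,0.085,0,0]]'
python3 - <<'E'
from h import *
c=cam("top"); crop(c,90,130,290,280,4,"p1t")
c=cam("scene"); crop(c,230,90,410,225,4,"p1s")
E
```

```text
time: 9.4
ee_pos: [0.5433, 0.1232, 0.1747]
tcp_rot: [179.5, -1.2, 81.7]
wrist_force: [-0.1, -0.9, -1.0]
opening: 0.0269
time: 9.8
ee_pos: [0.562, 0.2089, 0.1733]
tcp_rot: [179.6, -1.1, 81.8]
wrist_force: [-0.4, -0.1, -0.1]
opening: 0.0269
```

View pics/p1s.png

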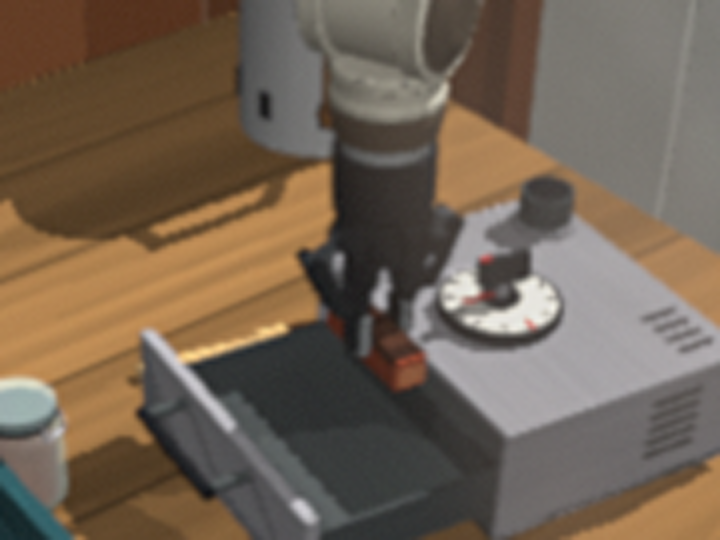

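View pics/p1t.png

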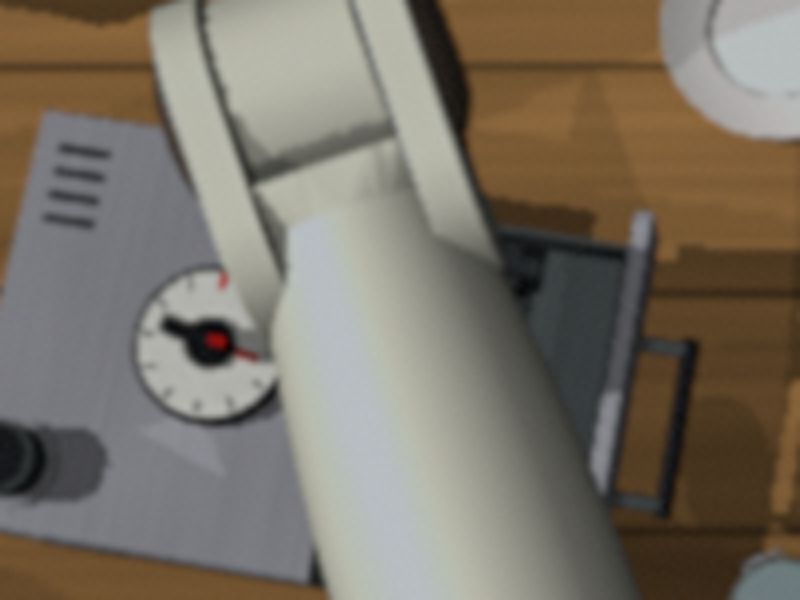

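Run:
```python
from h import *
c=cam("top")
f=lambda pts,x0,y0,k:np.array(pts)/k+[x0,y0]-0.5+0.5/k
p=px2w(c,f([(690,345),(663,510)],90,130,4),0.088); print(p,p.mean(0))
p=px2w(c,f([(643,215)],90,130,4),0.102); print(p)
e=np.array([.148,.989]);h=px2w(c,f([(690,345),(663,510)],90,130,4),0.088).mean(0)[:2]; print(h+e*.141)
```

```text
[[0.53961613 0.06191168 0.088     ]
 [0.43044797 0.07833205 0.088     ]] [0.48503205 0.07012186 0.088     ]
[[0.62435802 0.09352078 0.102     ]]
[0.50590005 0.20957086]
```

```bash
python3 -m handwheel '[[1,0,-0.002,-0.04,0],[1,0,-0.002,-0.08,0],[1,0,-0.002,-0.1,0],[1,0,-0.002,-0.11,0],[1,0,-0.002,-0.11,0]]'
python3 -m handwheel '[[1,0,0,-0.012,0],[1,0,0,-0.021,0],[1,0,0,-0.023,0],[1,0,0,-0.023,0]]'
```

```text
time: 10.45
ee_pos: [0.5617, 0.2041, 0.0638]
tcp_rot: [179.6, -1.1, 81.6]
wrist_force: [0.2, 0.1, 0.1]
opening: 0.0268
time: 10.85
ee_pos: [0.5616, 0.2041, 0.0406]
tcp_rot: [179.6, -1.1, 81.6]
wrist_force: [-0.6, -0.5, 0.1]
opening: 0.0271
```

```bash
python3 -m handwheel '[[0.58,0,0,-0.001,0],[0.58,0,0,-0.001,0],[0.58,0,0,-0.001,0]]'
python3 -m handwheel '[[0.56,0,0,0.04,0],[0.56,0,0,0.08,0],[0.56,0,0,0.12,0],[0.56,0,0,0.12,0]]'
python3 -m handwheel '[[0.54,-0.05,-0.2,0,10],[0.54,-0.05,-0.2,0,10],[0.54,-0.05,-0.2,0,10],[0.54,-0.05,-0.2,0,10],[0.54,-0.05,-0.2,0,10]]'
python3 - <<'E'
from h import *
c=cam("top"); sticks(c); crop(c,90,130,290,280,4,"p2t")
E
```

```text
time: 11.15
ee_pos: [0.5618, 0.2042, 0.04]
tcp_rot: [179.5, -1.1, 81.6]
wrist_force: [-0.3, -0.4, -0.1]
opening: 0.0357
time: 11.55
ee_pos: [0.564, 0.205, 0.1666]
tcp_rot: [179.1, -1.4, 81.6]
wrist_force: [-0.1, 1.0, 0.4]
opening: 0.0375
time: 12.05
ee_pos: [0.5129, 0.001, 0.1671]
tcp_rot: [179.0, -1.3, 91.4]
wrist_force: [-0.3, 1.3, -0.8]
opening: 0.0395
stick px [343. 208.] 396 xy [ 0.5744 -0.1607] ang 5.6
stick px [212. 212.] 420 xy [0.563  0.2056] ang -8.1
stick px [367. 210.] 407 xy [ 0.5687 -0.2296] ang 5.5
stick px [389. 211.] 409 xy [ 0.566  -0.2903] ang -7.2
stick px [342. 253.] 395 xy [ 0.448  -0.1572] ang 5.6
stick px [166. 292.] 97 xy [0.3385 0.3246] ang 78.8
```

View pics/p2t.png

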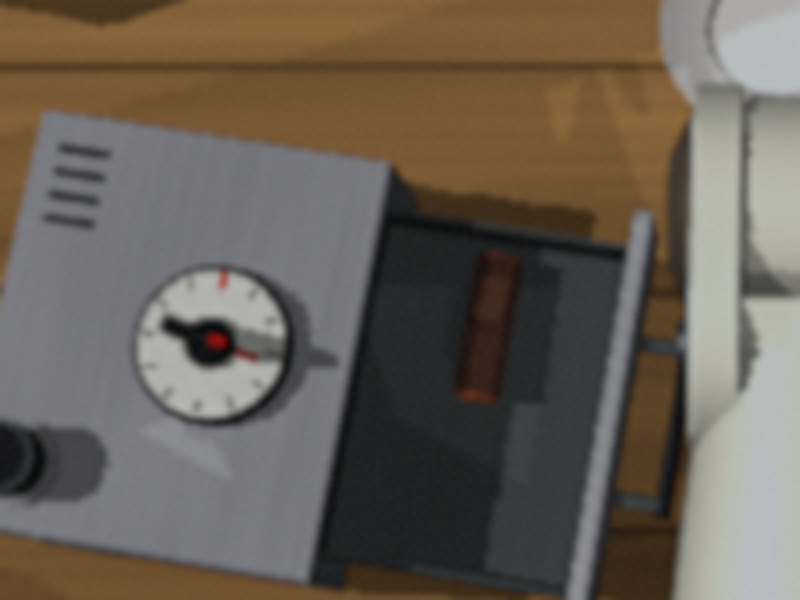

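Stick A lies in the tray at crop (488,330). B next.

```bash
python3 -m handwheel '[[0.54,-0.065,-0.158,-0.05,4.4],[0.54,-0.065,-0.158,-0.05,4.4],[0.54,-0.065,-0.158,-0.05,4.4],[0.54,-0.065,-0.158,-0.05,4.4],[0.54,-0.065,-0.158,-0.05,4.4]]'
```

```text
time: 12.6
ee_pos: [0.4472, -0.1574, 0.1157]
tcp_rot: [179.1, -1.4, 95.6]
wrist_force: [0.3, -0.4, 0.2]
opening: 0.0392
```

```bash
python3 -m handwheel '[[0.54,0,0,-0.03,0],[0.54,0,0,-0.06,0],[0.54,0,0,-0.085,0],[0.54,0,0,-0.1,0],[0.54,0,0,-0.102,0]]'
python3 -m handwheel '[[1,0,0,-0.001,0],[1,0,0,-0.001,0],[1,0,0,-0.001,0],[1,0,0,-0.001,0]]' 50
```

```text
time: 13.1
ee_pos: [0.4468, -0.1557, 0.0118]
tcp_rot: [179.3, -1.5, 95.7]
wrist_force: [-0.5, 0.4, 0.6]
opening: 0.0396
time: 13.5
ee_pos: [0.4477, -0.1555, 0.0118]
tcp_rot: [179.2, -1.5, 95.8]
wrist_force: [0.5, 3.0, 4.4]
opening: 0.0268
```

```bash
python3 -m handwheel '[[1,0,0,0.04,0],[1,0,0,0.08,0],[1,0,0,0.12,0],[1,0,0,0.16,0],[1,0,0,0.16,0]]'
python3 -m handwheel '[[1,0.08,0.22,0,-10],[1,0.08,0.22,0,-10],[1,0.08,0.22,0,-10],[1,0.08,0.22,0,-10],[1,0.08,0.22,0,-10]]'
```

```text
time: 14.0
ee_pos: [0.4497, -0.1562, 0.1776]
tcp_rot: [178.7, -1.3, 95.8]
wrist_force: [-0.7, 0.2, -1.4]
opening: 0.0273
time: 14.5
ee_pos: [0.5301, 0.0663, 0.1773]
tcp_rot: [178.7, -1.3, 85.8]
wrist_force: [0.2, -0.9, -0.4]
opening: 0.0267
```

```bash
python3 -m handwheel '[[1,0.026,0.09,0,-4.2],[1,0.026,0.09,0,-4.2],[1,0.026,0.09,0,-4.2],[1,0.026,0.09,0,-4.2]]'
```

```text
time: 14.9
ee_pos: [0.5558, 0.1572, 0.1764]
tcp_rot: [178.8, -1.2, 81.7]
wrist_force: [-0.7, -0.3, -0.9]
opening: 0.0271
```

```bash
python3 -m handwheel '[[1,0,0.001,-0.04,0],[1,0,0.001,-0.08,0],[1,0,0.001,-0.11,0],[1,0,0.001,-0.118,0],[1,0,0.001,-0.118,0]]'
python3 -m handwheel '[[1,0,0,-0.012,0],[1,0,0,-0.02,0],[1,0,0,-0.02,0]]'
```

```text
time: 15.4
ee_pos: [0.5554, 0.1569, 0.0582]
tcp_rot: [178.8, -1.2, 81.6]
wrist_force: [-0.4, 0.0, 0.1]
opening: 0.0269
time: 15.7
ee_pos: [0.5583, 0.1609, 0.0418]
tcp_rot: [178.5, -1.8, 81.8]
wrist_force: [2.9, 28.6, 4.6]
opening: 0.0267
```

```bash
python3 -m handwheel '[[1,-0.002,-0.002,0.012,0],[1,-0.002,-0.002,0.012,0],[0.6,-0.002,-0.002,0.012,0],[0.6,-0.002,-0.002,0.012,0],[0.6,-0.002,-0.002,0.012,0]]'
python3 -m handwheel '[[0.6,0,0,0.04,0],[0.56,0,0,0.08,0],[0.56,0,0,0.12,0],[0.56,0,0,0.12,0]]'
python3 -m handwheel '[[0.54,-0.03,-0.2,0,12],[0.54,-0.03,-0.2,0,12],[0.54,-0.03,-0.2,0,12],[0.54,-0.03,-0.2,0,12],[0.54,-0.03,-0.2,0,12]]'
python3 - <<'E'
from h import *
c=cam("top"); sticks(c); crop(c,90,130,290,280,4,"p3t")
E
```

```text
time: 16.2
ee_pos: [0.5572, 0.1587, 0.0548]
tcp_rot: [178.4, -1.9, 81.7]
wrist_force: [1.1, 2.6, 8.6]
opening: 0.0339
time: 16.6
ee_pos: [0.5591, 0.1585, 0.1805]
tcp_rot: [177.9, -2.0, 81.7]
wrist_force: [1.1, -0.4, 0.2]
opening: 0.0376
time: 17.1
ee_pos: [0.528, -0.0463, 0.1798]
tcp_rot: [178.0, -1.9, 93.4]
wrist_force: [-0.3, 0.3, 0.3]
opening: 0.0394
stick px [367. 210.] 410 xy [ 0.5701 -0.2293] ang 5.9
stick px [212. 212.] 433 xy [0.5626 0.2035] ang -8.4
stick px [228. 212.] 436 xy [0.5623 0.1596] ang -7.7
stick px [389. 211.] 408 xy [ 0.5664 -0.2905] ang -6.9
stick px [166. 292.] 96 xy [0.3389 0.3249] ang -71.6
```

View pics/p3t.png

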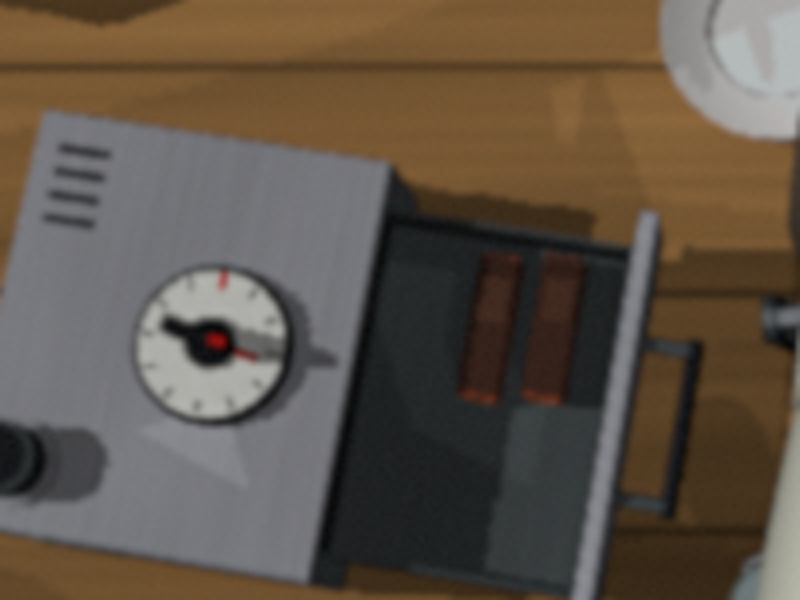

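Both lie in the tray, about 44 mm apart, at crop (490,330) and (553,330). C sits close to the firelighter at its far end, so I'll grip it 18 mm nearer the robot, where the gap is wider.

```bash
python3 -m handwheel '[[0.58,0.028,-0.116,-0.06,2.2],[0.58,0.028,-0.116,-0.06,2.2],[0.58,0.028,-0.116,-0.06,2.2],[0.58,0.028,-0.116,-0.06,2.2]]'
python3 - <<'E'
from h import *
c=cam("scene"); crop(c,110,190,290,325,4,"c1s")
E
```

```text
time: 17.55
ee_pos: [0.5555, -0.1631, 0.1155]
tcp_rot: [178.3, -2.1, 95.4]
wrist_force: [0.2, 0.4, -0.3]
opening: 0.036
```

View pics/c1s.png

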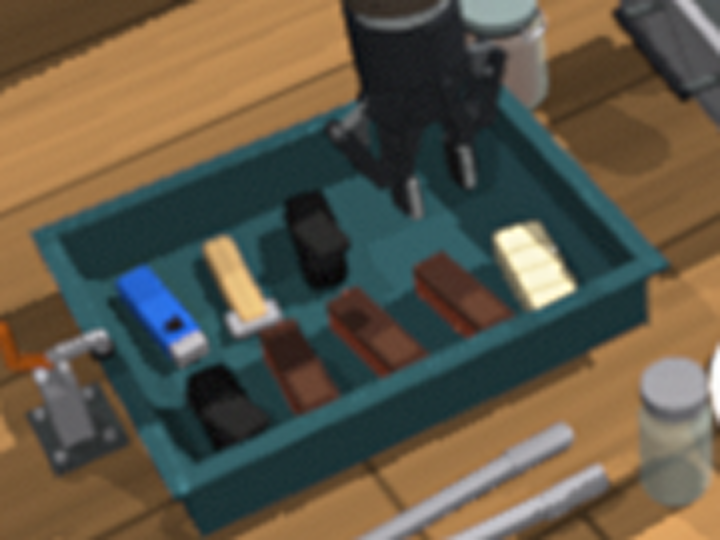

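```bash
python3 -m handwheel '[[0.58,0.001,0.001,-0.03,0],[0.58,0.001,0.001,-0.06,0],[0.58,0.001,0.001,-0.085,0],[0.58,0.001,0.001,-0.1,0],[0.58,0.001,0.001,-0.102,0]]'
python3 -m handwheel '[[1,0,0,-0.001,0],[1,0,0,-0.001,0],[1,0,0,-0.001,0],[1,0,0,-0.001,0]]' 50
```

```text
time: 18.1
ee_pos: [0.5558, -0.1591, 0.0135]
tcp_rot: [178.4, -2.1, 95.6]
wrist_force: [0.1, -0.6, 0.7]
opening: 0.036
time: 18.5
ee_pos: [0.5568, -0.159, 0.0142]
tcp_rot: [178.2, -2.1, 95.6]
wrist_force: [0.1, 1.3, 7.4]
opening: 0.0268
```

```bash
python3 -m handwheel '[[1,0,0,0.04,0],[1,0,0,0.08,0],[1,0,0,0.12,0],[1,0,0,0.16,0],[1,0,0,0.16,0]]'
python3 -m handwheel '[[1,-0.06,0.2,0,-8],[1,-0.06,0.2,0,-8],[1,-0.06,0.2,0,-8],[1,-0.06,0.2,0,-8],[1,-0.06,0.2,0,-8]]'
python3 -m handwheel '[[1,-0.06,0.186,0,-5.8],[1,-0.06,0.186,0,-5.8],[1,-0.06,0.186,0,-5.8],[1,-0.06,0.186,0,-5.8],[1,-0.06,0.186,0,-5.8]]'
python3 - <<'E'
from h import *
c=cam("scene"); crop(c,230,90,410,225,4,"c2s")
E
```

```text
time: 19.0
ee_pos: [0.5589, -0.1596, 0.181]
tcp_rot: [177.7, -1.9, 95.6]
wrist_force: [0.4, 0.9, -0.1]
opening: 0.0266
time: 19.5
ee_pos: [0.4975, 0.0442, 0.1814]
tcp_rot: [177.7, -2.0, 87.8]
wrist_force: [0.0, -0.3, -0.5]
opening: 0.0267
time: 20.0
ee_pos: [0.4358, 0.2346, 0.1811]
tcp_rot: [177.7, -2.0, 82.3]
wrist_force: [0.9, -0.1, -0.3]
opening: 0.0271
```

View pics/c2s.png

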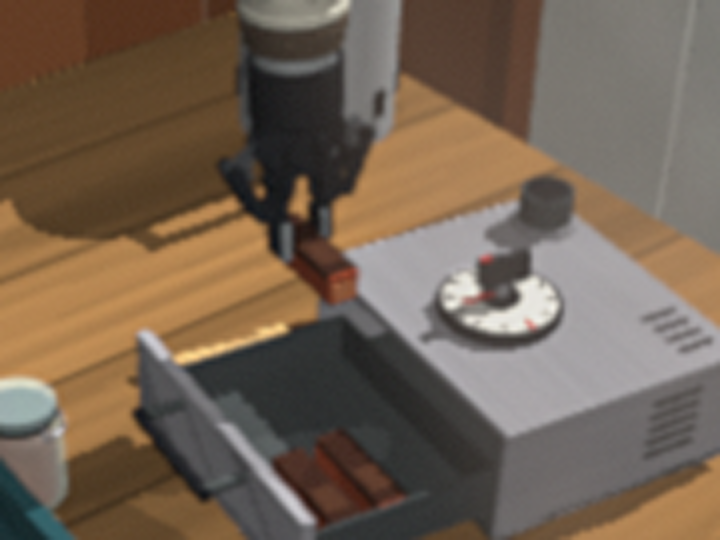

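```bash
python3 -m handwheel '[[1,-0.002,-0.008,-0.04,-0.5],[1,-0.002,-0.008,-0.08,-0.5],[1,-0.002,-0.008,-0.11,-0.5],[1,-0.002,-0.008,-0.12,-0.5],[1,-0.002,-0.008,-0.12,-0.5]]'
python3 -m handwheel '[[1,0,0,-0.012,0],[1,0,0,-0.021,0],[1,0,0,-0.021,0]]'
```

```text
time: 20.55
ee_pos: [0.4343, 0.2233, 0.0602]
tcp_rot: [177.8, -1.9, 81.7]
wrist_force: [0.6, -0.2, 1.1]
opening: 0.027
time: 20.85
ee_pos: [0.4341, 0.223, 0.0384]
tcp_rot: [177.8, -1.9, 81.7]
wrist_force: [-1.1, -0.2, -0.2]
opening: 0.0267
```

```bash
python3 -m handwheel '[[0.58,0,0,0,0],[0.58,0,0,0,0],[0.58,0,0,0,0]]'
python3 -m handwheel '[[0.56,0,0,0.04,0],[0.56,0,0,0.08,0],[0.56,0,0,0.12,0],[0.56,0,0,0.12,0]]'
python3 -m handwheel '[[0.54,0.06,-0.2,0,8],[0.54,0.06,-0.2,0,8],[0.54,0.06,-0.2,0,8],[0.54,0.06,-0.2,0,8],[0.54,0.06,-0.2,0,8]]'
python3 - <<'E'
from h import *
c=cam("top"); sticks(c); crop(c,90,130,290,280,4,"p4t")
E
```

```text
time: 21.15
ee_pos: [0.4344, 0.2232, 0.039]
tcp_rot: [177.8, -1.9, 81.7]
wrist_force: [-0.6, 0.8, -0.5]
opening: 0.0359
time: 21.55
ee_pos: [0.4365, 0.2243, 0.1651]
tcp_rot: [177.4, -2.2, 81.7]
wrist_force: [-0.4, 1.1, 0.3]
opening: 0.0374
time: 22.05
ee_pos: [0.4972, 0.0207, 0.1649]
tcp_rot: [177.4, -2.1, 89.5]
wrist_force: [-1.0, 0.7, 0.6]
opening: 0.0389
stick px [209. 231.] 863 xy [0.508  0.2125] ang -9.1
stick px [228. 212.] 429 xy [0.5621 0.1596] ang -7.9
stick px [367. 210.] 406 xy [ 0.5691 -0.2295] ang 5.2
stick px [389. 211.] 412 xy [ 0.5658 -0.2904] ang -7.1
stick px [166. 292.] 93 xy [0.3393 0.3247] ang -82.4
```

View pics/p4t.png

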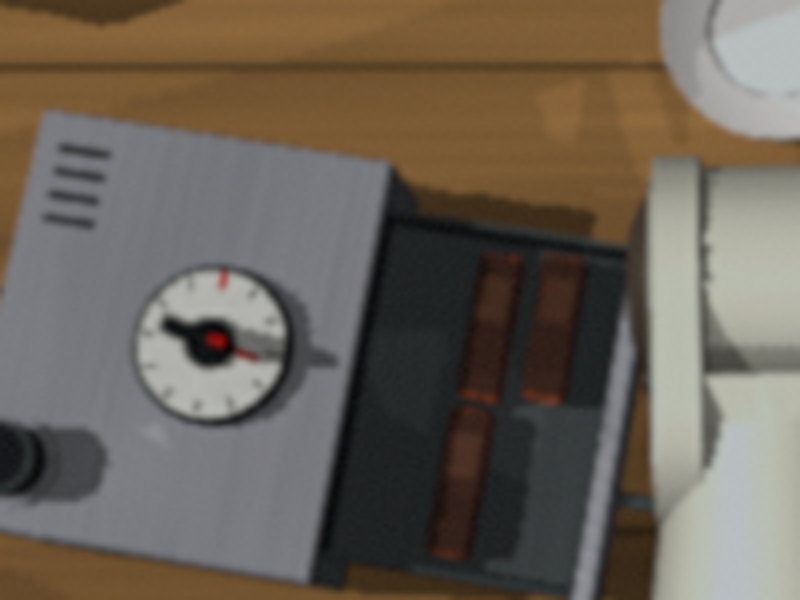

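```bash
python3 -m handwheel '[[0.54,0.06,-0.21,0,5.8],[0.54,0.06,-0.21,0,5.8],[0.54,0.06,-0.21,0,5.8],[0.54,0.06,-0.21,0,5.8],[0.54,0.06,-0.21,0,5.8]]'
python3 -m handwheel '[[0.54,0.011,-0.04,-0.05,0],[0.54,0.011,-0.04,-0.05,0],[0.54,0.011,-0.04,-0.05,0],[0.54,0.011,-0.04,-0.05,0]]'
```

```text
time: 22.6
ee_pos: [0.5579, -0.1918, 0.1639]
tcp_rot: [177.4, -2.1, 95.2]
wrist_force: [-1.7, 0.0, 0.2]
opening: 0.0393
time: 23.0
ee_pos: [0.5689, -0.2306, 0.1143]
tcp_rot: [177.4, -2.2, 95.2]
wrist_force: [-0.6, 0.3, 0.4]
opening: 0.0392
```

```bash
python3 -m handwheel '[[0.54,0,0,-0.03,0],[0.54,0,0,-0.06,0],[0.54,0,0,-0.085,0],[0.54,0,0,-0.1,0],[0.54,0,0,-0.101,0]]'
python3 -m handwheel '[[1,0,0,-0.001,0],[1,0,0,-0.001,0],[1,0,0,-0.001,0],[1,0,0,-0.001,0]]' 50
python3 -m handwheel '[[1,0,0,0.04,0],[1,0,0,0.08,0],[1,0,0,0.12,0],[1,0,0,0.16,0],[1,0,0,0.16,0]]'
```

```text
time: 23.5
ee_pos: [0.5684, -0.2292, 0.0127]
tcp_rot: [177.5, -2.2, 95.3]
wrist_force: [-0.6, -0.3, 0.2]
opening: 0.0391
time: 23.9
ee_pos: [0.5696, -0.2293, 0.0139]
tcp_rot: [177.3, -2.2, 95.3]
wrist_force: [-0.1, 2.9, 7.4]
opening: 0.0269
time: 24.4
ee_pos: [0.5716, -0.2302, 0.1813]
tcp_rot: [176.8, -1.9, 95.3]
wrist_force: [0.1, -0.1, -0.4]
opening: 0.0272
```

```bash
python3 -m handwheel '[[1,-0.06,0.22,0,-8],[1,-0.06,0.22,0,-8],[1,-0.06,0.22,0,-8],[1,-0.06,0.22,0,-8],[1,-0.06,0.22,0,-8]]'
python3 -m handwheel '[[1,-0.066,0.188,0,-5.7],[1,-0.066,0.188,0,-5.7],[1,-0.066,0.188,0,-5.7],[1,-0.066,0.188,0,-5.7],[1,-0.066,0.188,0,-5.7]]'
python3 - <<'E'
from h import *
c=cam("top"); sticks(c)
E
```

```text
time: 24.9
ee_pos: [0.5105, -0.0074, 0.1818]
tcp_rot: [176.8, -1.9, 87.4]
wrist_force: [1.1, -0.6, 0.1]
opening: 0.0274
time: 25.4
ee_pos: [0.4426, 0.185, 0.182]
tcp_rot: [176.8, -2.0, 82.1]
wrist_force: [0.0, -0.3, -0.2]
opening: 0.0269
stick px [214. 204.] 254 xy [0.5838 0.2001] ang -4.5
stick px [227. 214.] 481 xy [0.5568 0.1631] ang -15.0
stick px [389. 211.] 404 xy [ 0.5663 -0.2908] ang -6.5
```

```bash
python3 -m handwheel '[[1,0.002,-0.009,-0.04,-0.5],[1,0.002,-0.009,-0.08,-0.5],[1,0.002,-0.009,-0.11,-0.5],[1,0.002,-0.009,-0.125,-0.5],[1,0.002,-0.009,-0.125,-0.5]]'
```

```text
time: 25.95
ee_pos: [0.4452, 0.1734, 0.0557]
tcp_rot: [176.8, -1.9, 81.5]
wrist_force: [-0.2, -0.5, -0.4]
opening: 0.0268
```

```bash
python3 -m handwheel '[[1,0,0.002,-0.005,0],[1,0,0.002,-0.005,0],[0.6,0,0.002,-0.005,0],[0.6,0,0.002,-0.005,0],[0.6,0,0.002,-0.005,0]]'
python3 -m handwheel '[[0.6,0,0,0.04,0],[0.56,0,0,0.08,0],[0.56,0,0,0.12,0],[0.56,0,0,0.12,0]]'
python3 -m handwheel '[[0.54,0.06,-0.22,0,3],[0.54,0.06,-0.22,0,3],[0.54,0.06,-0.22,0,3],[0.54,0.06,-0.22,0,3],[0.54,0.06,-0.22,0,3]]'
python3 - <<'E'
from h import *
c=cam("top"); sticks(c); crop(c,90,130,290,280,4,"p5t")
E
```

```text
time: 26.45
ee_pos: [0.4476, 0.1772, 0.0532]
tcp_rot: [176.6, -2.2, 81.5]
wrist_force: [4.9, 9.1, 4.1]
opening: 0.0344
time: 26.85
ee_pos: [0.4498, 0.1777, 0.1797]
tcp_rot: [176.1, -2.4, 81.5]
wrist_force: [0.1, -0.4, -0.3]
opening: 0.0374
time: 27.35
ee_pos: [0.5102, -0.0457, 0.1798]
tcp_rot: [176.1, -2.4, 84.4]
wrist_force: [0.2, 1.2, -0.1]
opening: 0.0392
stick px [209. 231.] 866 xy [0.5077 0.2124] ang -9.2
stick px [228. 212.] 434 xy [0.5623 0.1596] ang -8.1
stick px [389. 211.] 407 xy [ 0.5663 -0.2908] ang -6.4
stick px [220. 253.] 443 xy [0.4479 0.1796] ang -6.9
stick px [166. 292.] 94 xy [0.3393 0.3242] ang -57.5
```

View pics/p5t.png

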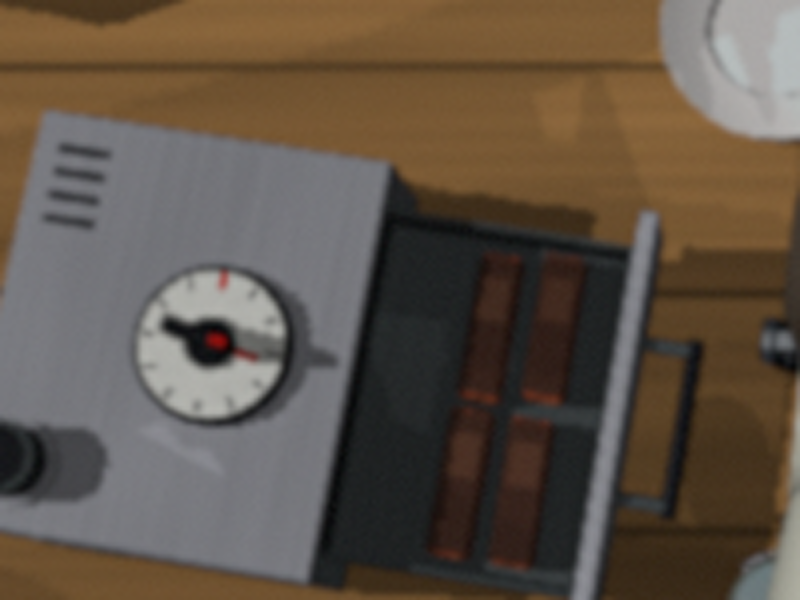

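```bash
python3 -m handwheel '[[0.58,0.05,-0.22,0,-1],[0.58,0.05,-0.22,0,-1],[0.58,0.05,-0.22,0,-1],[0.58,0.05,-0.22,0,-1],[0.58,0.05,-0.22,0,-1]]'
python3 -m handwheel '[[0.58,0.005,-0.025,-0.06,0],[0.58,0.005,-0.025,-0.06,0],[0.58,0.005,-0.025,-0.06,0]]'
```

```text
time: 27.9
ee_pos: [0.5609, -0.2711, 0.179]
tcp_rot: [176.1, -2.3, 83.2]
wrist_force: [-0.2, 1.0, -1.0]
opening: 0.0359
time: 28.2
ee_pos: [0.5643, -0.296, 0.1156]
tcp_rot: [176.4, -2.4, 83.2]
wrist_force: [-0.3, 0.9, -0.6]
opening: 0.036
```

```bash
python3 -m handwheel '[[0.58,0.001,0.004,-0.03,0],[0.58,0.001,0.004,-0.06,0],[0.58,0.001,0.004,-0.07,0],[0.58,0.001,0.004,-0.07,0]]'
python3 - <<'E'
from h import *
c=cam("scene"); crop(c,110,190,290,325,4,"e1s")
E
```

```text
time: 28.6
ee_pos: [0.565, -0.2909, 0.0458]
tcp_rot: [176.4, -2.5, 83.2]
wrist_force: [-0.4, 0.0, 0.8]
opening: 0.0357
```

View pics/e1s.png

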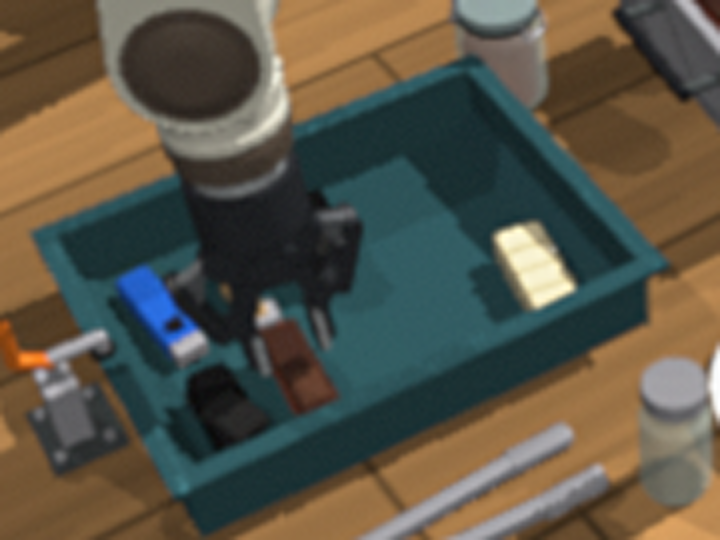

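```bash
python3 -m handwheel '[[0.58,0,0,-0.015,0],[0.58,0,0,-0.03,0],[0.58,0,0,-0.032,0],[0.58,0,0,-0.032,0]]'
python3 -m handwheel '[[1,0,0,0,0],[1,0,0,0,0],[1,0,0,0,0],[1,0,0,0,0]]' 50
python3 -m handwheel '[[1,0,0,0.04,0],[1,0,0,0.08,0],[1,0,0,0.12,0],[1,0,0,0.16,0],[1,0,0,0.16,0]]'
```

```text
time: 29.05
ee_pos: [0.5652, -0.2912, 0.0143]
tcp_rot: [176.4, -2.4, 83.2]
wrist_force: [0.2, 0.3, 0.6]
opening: 0.0359
time: 29.45
ee_pos: [0.5655, -0.2914, 0.0151]
tcp_rot: [176.4, -2.4, 83.2]
wrist_force: [-1.7, 0.6, 6.3]
opening: 0.0269
time: 29.95
ee_pos: [0.5673, -0.2924, 0.1816]
tcp_rot: [175.9, -2.2, 83.2]
wrist_force: [-0.2, 0.4, -0.0]
opening: 0.027
```

```bash
python3 -m handwheel '[[1,-0.03,0.22,0,-1],[1,-0.03,0.22,0,-1],[1,-0.03,0.22,0,-1],[1,-0.03,0.22,0,-1],[1,-0.03,0.22,0,-1]]'
python3 -m handwheel '[[1,0.024,0.22,0,-0.7],[1,0.024,0.22,0,-0.7],[1,0.024,0.22,0,-0.7],[1,0.024,0.22,0,-0.7],[1,0.024,0.22,0,-0.7]]'
python3 -m handwheel '[[1,0,0.03,-0.04,0],[1,0,0.03,-0.06,0],[1,0,0.03,-0.07,0],[1,0,0.03,-0.07,0]]'
```

```text
time: 30.45
ee_pos: [0.5363, -0.0691, 0.1812]
tcp_rot: [175.9, -2.3, 82.3]
wrist_force: [0.6, -0.6, -0.5]
opening: 0.0273
time: 30.95
ee_pos: [0.5599, 0.1544, 0.18]
tcp_rot: [176.0, -2.3, 81.8]
wrist_force: [0.2, -0.0, -0.5]
opening: 0.0271
time: 31.35
ee_pos: [0.559, 0.1839, 0.1082]
tcp_rot: [176.1, -2.2, 81.8]
wrist_force: [-1.0, -0.3, 0.7]
opening: 0.0271
```

```bash
python3 -m handwheel '[[1,0,-0.002,-0.015,0],[1,0,-0.002,-0.03,0],[1,0,-0.002,-0.038,0],[1,0,-0.002,-0.038,0]]'
python3 -m handwheel '[[0.62,0,0,0,0],[0.62,0,0,0,0],[0.62,0,0,0,0]]'
python3 -m handwheel '[[0.6,0,0,0.04,0],[0.56,0,0,0.08,0],[0.56,0,0,0.11,0],[0.56,0,0,0.11,0]]'
python3 -m handwheel '[[0.54,-0.05,-0.22,0,0],[0.54,-0.05,-0.22,0,0],[0.54,-0.05,-0.22,0,0],[0.54,-0.05,-0.22,0,0],[0.54,-0.05,-0.22,0,0]]'
python3 - <<'E'
from h import *
c=cam("top"); sticks(c); crop(c,90,130,290,280,4,"p6t")
c=cam("scene"); crop(c,230,90,410,225,4,"p6s")
E
```

```text
time: 31.75
ee_pos: [0.5582, 0.1812, 0.0685]
tcp_rot: [176.2, -2.1, 81.7]
wrist_force: [-0.7, -0.5, -0.9]
opening: 0.0271
time: 32.05
ee_pos: [0.5586, 0.1813, 0.0693]
tcp_rot: [176.2, -2.2, 81.7]
wrist_force: [1.4, 0.7, -0.3]
opening: 0.0323
time: 32.45
ee_pos: [0.5605, 0.182, 0.185]
tcp_rot: [175.8, -2.4, 81.8]
wrist_force: [0.5, -0.6, -0.1]
opening: 0.0375
time: 32.95
ee_pos: [0.5095, -0.0409, 0.185]
tcp_rot: [175.7, -2.3, 81.7]
wrist_force: [0.2, 0.6, -0.4]
opening: 0.0389
stick px [216. 223.] 1487 xy [0.5321 0.1934] ang -18.1
stick px [220. 253.] 446 xy [0.4478 0.1795] ang -7.2
stick px [166. 292.] 96 xy [0.3386 0.3245] ang 22.8
```

View pics/p6t.png

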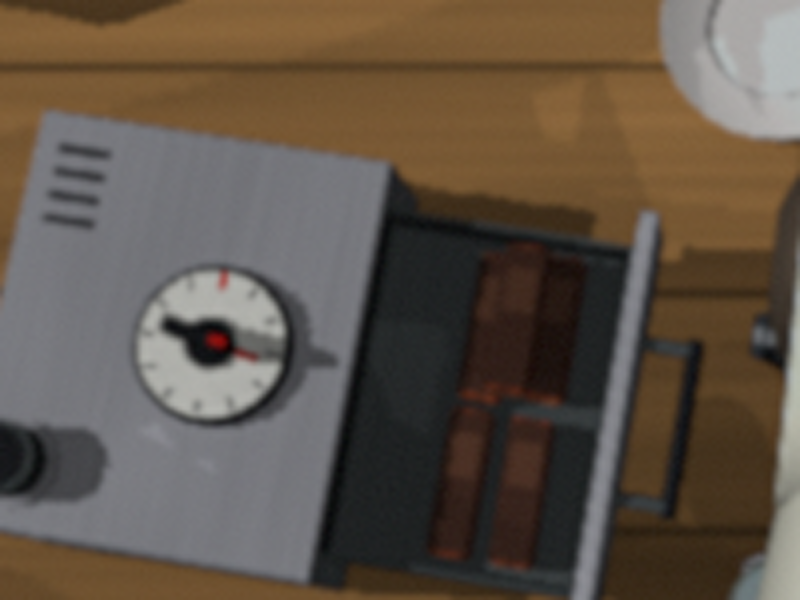

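View pics/p6s.png

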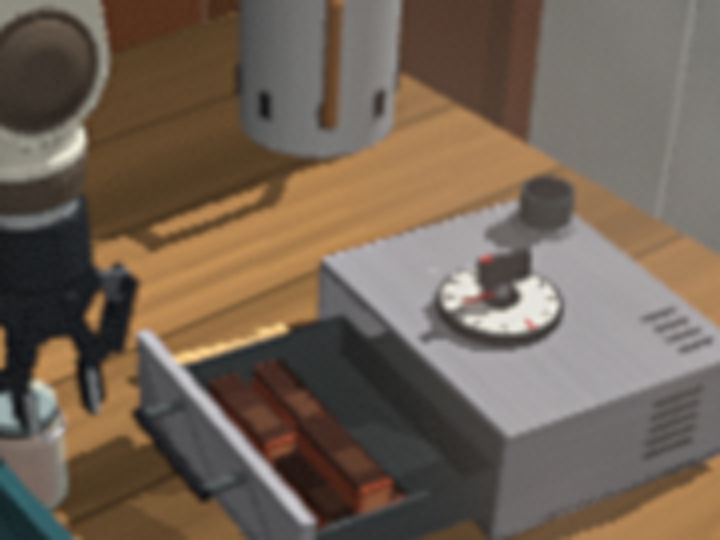

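The fifth stick bridges the first two, and all 5 are in the tray. Next I'll push it home with closed fingers on the bar.

```bash
python3 -m handwheel '[[1,-0.031,0.062,0,0],[1,-0.031,0.062,0,0],[1,-0.031,0.062,0,0],[1,-0.031,0.062,0,0]]'
python3 -m handwheel '[[1,0,0,-0.04,0],[1,0,0,-0.08,0],[1,0,0,-0.11,0],[1,0,0,-0.115,0],[1,0,0,-0.115,0]]'
```

```text
time: 33.45
ee_pos: [0.479, 0.022, 0.185]
tcp_rot: [175.7, -2.3, 81.6]
wrist_force: [0.1, -1.3, 1.2]
opening: -0.0003
time: 33.95
ee_pos: [0.4789, 0.0217, 0.0697]
tcp_rot: [175.8, -2.3, 81.6]
wrist_force: [0.3, -0.3, 1.2]
opening: 0.0002
```

```bash
python3 -m handwheel '[[1,0.003,0.02,0,0],[1,0.006,0.04,0,0],[1,0.009,0.06,0,0],[1,0.012,0.08,0,0],[1,0.012,0.08,0,0]]'
```

```text
time: 34.45
ee_pos: [0.4925, 0.1033, 0.072]
tcp_rot: [175.6, -2.4, 81.7]
wrist_force: [0.2, -0.6, 0.3]
opening: 0.0005
```

Run:
```python
from h import *
c=cam("scene"); crop(c,230,90,410,225,4,"q1s")
```

```text
(no output)
```

View pics/q1s.png

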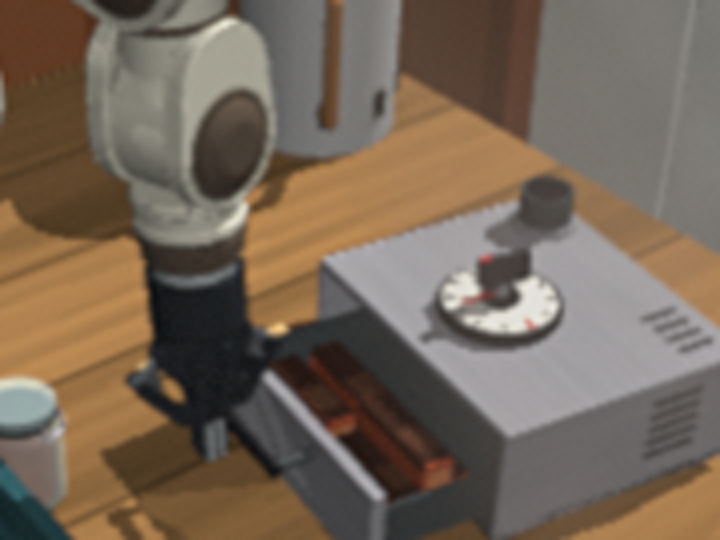

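```bash
python3 -m handwheel '[[1,0.003,0.02,0,0],[1,0.006,0.04,0,0],[1,0.009,0.06,0,0],[1,0.012,0.08,0,0],[1,0.013,0.087,0,0]]'
python3 -m handwheel '[[1,0.001,0.008,0,0],[1,0.002,0.015,0,0],[1,0.003,0.02,0,0],[1,0.003,0.02,0,0]]'
```

```text
time: 35.0
ee_pos: [0.5058, 0.1899, 0.0727]
tcp_rot: [175.6, -2.4, 81.7]
wrist_force: [0.1, -0.1, 0.2]
opening: -0.0
time: 35.4
ee_pos: [0.509, 0.2104, 0.0729]
tcp_rot: [175.6, -2.5, 81.8]
wrist_force: [-0.5, 0.1, -0.7]
opening: -0.0002
```

```bash
python3 -m handwheel '[[1,0.001,0.006,0,0],[1,0.002,0.01,0,0],[1,0.002,0.01,0,0]]'
```

```text
time: 35.7
ee_pos: [0.5096, 0.2141, 0.0728]
tcp_rot: [175.6, -1.7, 81.5]
wrist_force: [-9.3, -37.6, 14.4]
opening: 0.0002
```

```bash
python3 -m handwheel '[[1,-0.002,-0.02,0,0],[1,-0.004,-0.04,0,0],[1,-0.004,-0.04,0.05,0],[1,-0.004,-0.04,0.1,0],[1,-0.004,-0.06,0.14,0]]'
python3 -m handwheel '[[0.5,0,-0.12,0,0],[0.5,0,-0.12,0,0],[0.5,0,-0.12,0,0],[0.5,0,-0.12,0,0]]'
python3 - <<'E'
from h import *
c=cam("top"); crop(c,70,140,220,290,4,"k1t"); 
c=cam("scene"); crop(c,290,120,430,225,5,"k1s")
E
```

```text
time: 36.2
ee_pos: [0.5057, 0.155, 0.2155]
tcp_rot: [175.5, -1.8, 81.6]
wrist_force: [1.2, -0.9, 0.6]
opening: -0.0
time: 36.6
ee_pos: [0.5058, 0.0329, 0.216]
tcp_rot: [175.5, -1.8, 81.4]
wrist_force: [-0.1, 0.6, 0.0]
opening: 0.043
```

View pics/k1t.png

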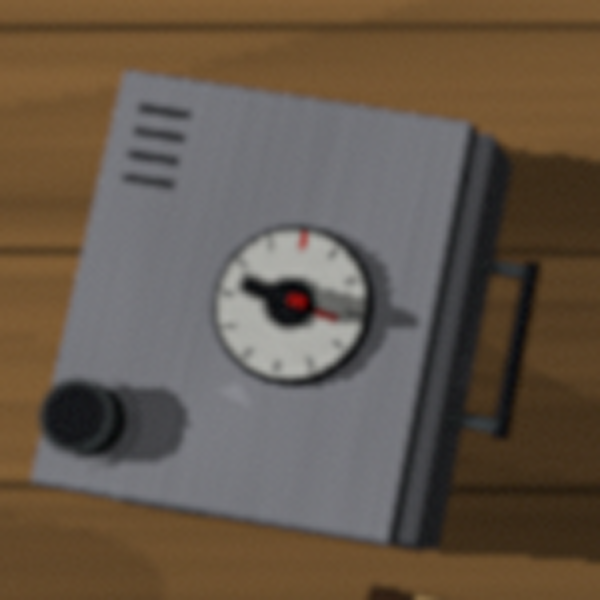

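View pics/k1s.png

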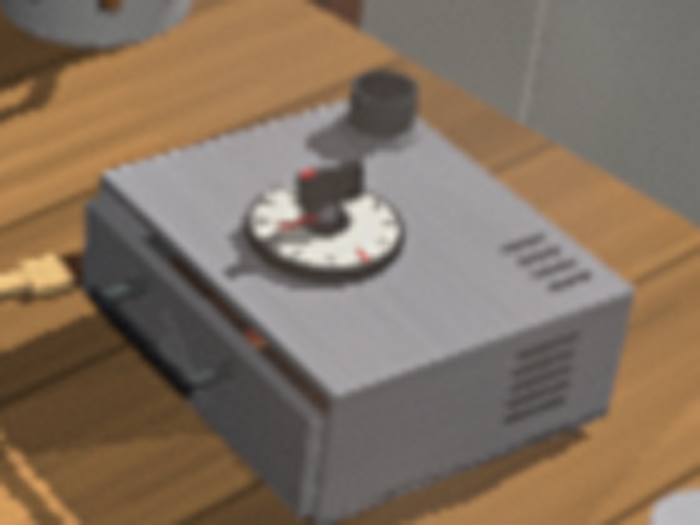

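Run:
```python
from h import *
c=cam("top"); g=cv2.cvtColor(c["color"],cv2.COLOR_BGR2GRAY).astype(float)
f=np.array([-.148,-.989]);ctr=np.array([.5349,.3972]);ey=np.array([-.989,.148])
# brightness profile along f across the bar, at z=.088, for several lateral positions
t=np.arange(.10,.20,.001)
acc=0
for s in np.arange(-.04,.041,.005):
    P=np.c_[ctr+np.outer(t,f)+s*ey,np.full(len(t),.091)]
    uv=w2px(c,P).astype(np.float32).reshape(1,-1,2)
    acc=acc+cv2.remap(g.astype(np.float32),uv,None,cv2.INTER_LINEAR)[0]
acc/=17
for a,b in zip(t,acc): print(f"{a:.3f}:{b:.0f}",end=" ")
```

```text
0.100:114 0.101:115 0.102:116 0.103:117 0.104:118 0.105:118 0.106:117 0.107:114 0.108:108 0.109:100 0.110:90 0.111:78 0.112:66 0.113:55 0.114:47 0.115:44 0.116:45 0.117:49 0.118:54 0.119:59 0.120:63 0.121:66 0.122:67 0.123:67 0.124:67 0.125:66 0.126:63 0.127:59 0.128:54 0.129:49 0.130:43 0.131:37 0.132:33 0.133:30 0.134:29 0.135:29 0.136:29 0.137:29 0.138:30 0.139:31 0.140:32 0.141:34 0.142:37 0.143:40 0.144:44 0.145:48 0.146:52 0.147:55 0.148:57 0.149:59 0.150:60 0.151:60 0.152:60 0.153:60 0.154:61 0.155:61 0.156:61 0.157:61 0.158:60 0.159:60 0.160:60 0.161:58 0.162:55 0.163:51 0.164:47 0.165:42 0.166:36 0.167:31 0.168:27 0.169:22 0.170:19 0.171:17 0.172:17 0.173:20 0.174:26 0.175:32 0.176:40 0.177:46 0.178:52 0.179:57 0.180:59 0.181:61 0.182:62 0.183:62 0.184:62 0.185:62 0.186:62 0.187:62 0.188:62 0.189:62 0.190:62 0.191:62 0.192:62 0.193:62 0.194:62 0.195:63 0.196:63 0.197:63 0.198:62 0.199:62
```

The tray is home: the bar is measured at 171.5 mm ahead of the smoker's centre, with 171 expected. The key stands about 10° clockwise from zero. Moving above the key.

```bash
python3 -m handwheel '[[0.55,0.012,0.17,0.02,40],[0.55,0.012,0.17,0.02,40],[0.55,0.012,0.17,0.02,40],[0.55,0.012,0.17,0.02,40],[0.55,0.012,0.17,0.02,40]]'
python3 -m handwheel '[[0.55,0.012,0.165,0,40],[0.55,0.012,0.165,0,40],[0.55,0.012,0.165,0,40],[0.55,0.012,0.165,0,40],[0.55,0.012,0.165,0,40]]'
python3 - <<'E'
from h import *
print(get_obs()["q"].round(1), get_obs()["tcp_rot"])
c=cam("scene"); crop(c,290,80,430,185,5,"k2s")
E
```

```text
time: 37.25
ee_pos: [0.5172, 0.2101, 0.2352]
tcp_rot: [175.5, -1.9, 122.2]
wrist_force: [0.1, 0.0, -0.4]
opening: 0.038
time: 37.75
ee_pos: [0.5277, 0.3797, 0.2335]
tcp_rot: [175.6, -1.9, 162.9]
wrist_force: [0.0, -0.4, -0.6]
opening: 0.0385
[ 33.9  17.   24.1  94.9   4.3 -38.8] [175.58994065  -1.9446602  162.86381079]
```

View pics/k2s.png

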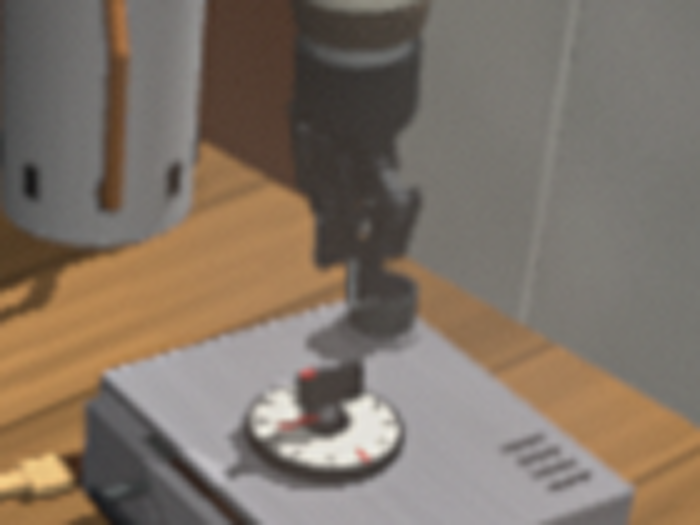

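```bash
python3 -m handwheel '[[0.58,0.003,-0.0115,0,-1],[0.58,0.003,-0.0115,0,-1],[0.58,0.003,-0.0115,-0.02,-1],[0.58,0.003,-0.0115,-0.04,-1],[0.58,0.003,-0.0115,-0.04,-1]]'
python3 - <<'E'
from h import *
o=get_obs();print(o["ee_pos"],o["tcp_rot"])
c=cam("scene"); crop(c,290,80,430,185,5,"k3s")
E
```

```text
time: 38.3
ee_pos: [0.5301, 0.3657, 0.1913]
tcp_rot: [175.8, -2.1, 161.9]
wrist_force: [1.1, 0.0, -0.6]
opening: 0.0358
[0.53011758 0.36566541 0.19128638] [175.76911456  -2.06754833 161.93126795]
```

View pics/k3s.png

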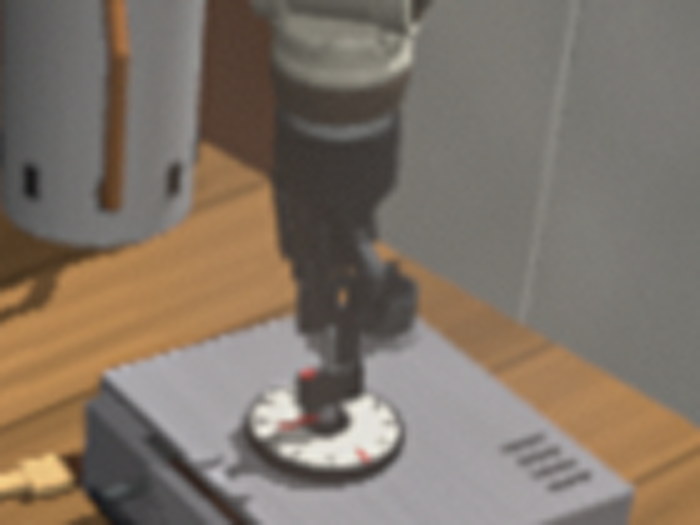

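Fingers straddle the wing, around crop (330,370). Now down, and close.

```bash
python3 -m handwheel '[[0.58,0.001,0.002,-0.015,0],[0.58,0.001,0.002,-0.03,0],[0.58,0.001,0.002,-0.039,0],[0.58,0.001,0.002,-0.039,0]]'
python3 -m handwheel '[[1,0,0,0,0],[1,0,0,0,0],[1,0,0,0,0],[1,0,0,0,0]]' 40
```

```text
time: 38.75
ee_pos: [0.531, 0.3677, 0.1528]
tcp_rot: [175.8, -2.1, 161.9]
wrist_force: [1.0, 0.6, 0.6]
opening: 0.0361
time: 39.15
ee_pos: [0.5303, 0.368, 0.1537]
tcp_rot: [175.7, -2.1, 162.0]
wrist_force: [-7.2, 0.9, 1.1]
opening: 0.0113
```

```bash
python3 -m handwheel '[[1,0,0,0,-8],[1,0,0,0,-16],[1,0,0,0,-24],[1,0,0,0,-32],[1,0,0,0,-40]]' 60
python3 -m handwheel '[[1,0,0,0,-8],[1,0,0,0,-16],[1,0,0,0,-24],[1,0,0,0,-32],[1,0,0,0,-40]]'
python3 - <<'E'
from h import *
o=get_obs();print(o["torque"],o["q"].round(1))
c=cam("scene"); crop(c,290,80,430,185,5,"k4s")
E
```

```text
time: 39.65
ee_pos: [0.5285, 0.3694, 0.1538]
tcp_rot: [175.8, -2.3, 121.8]
wrist_force: [-9.3, 10.0, -2.4]
opening: 0.011
time: 40.15
ee_pos: [0.528, 0.3718, 0.1538]
tcp_rot: [175.9, -2.5, 81.6]
wrist_force: [-1.3, 14.7, -5.5]
opening: 0.011
[2.23069115 0.31378444 0.49311889] [35.6 12.5  9.7 82.6 -1.  44.1]
```

View pics/k4s.png

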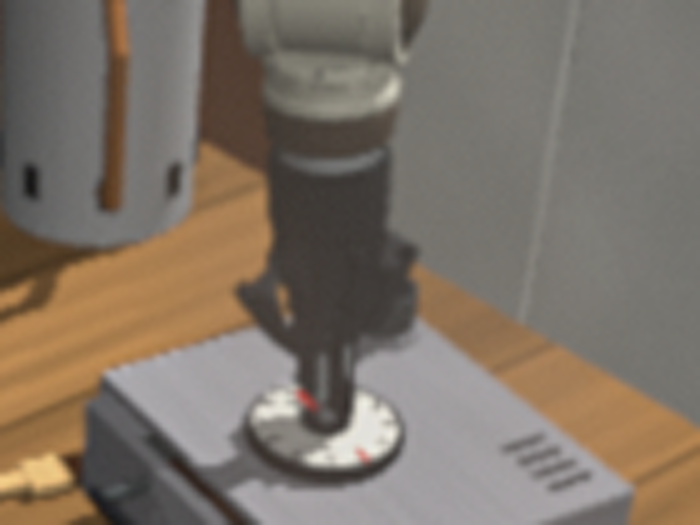

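```bash
python3 -m handwheel '[[1,0,0,0,-8],[1,0,0,0,-16],[1,0,0,0,-24],[1,0,0,0,-32],[1,0,0,0,-40]]'
python3 -m handwheel '[[1,0,0,0,-5],[1,0,0,0,-10],[1,0,0,0,-10],[0.55,0,0,0,-10],[0.55,0,0,0,-10]]'
python3 -m handwheel '[[0.55,0,0,0.02,0],[0.55,0,0,0.04,0],[0.55,0,0,0.06,0],[0.55,0,0,0.06,0]]'
python3 - <<'E'
from h import *
o=get_obs();print(o["torque"],o["q"].round(1))
c=cam("scene"); crop(c,290,80,430,185,5,"k5s")
c=cam("top"); crop(c,70,140,220,290,4,"k5t")
E
```

```text
time: 40.7
ee_pos: [0.529, 0.3739, 0.1538]
tcp_rot: [176.0, -2.7, 40.8]
wrist_force: [10.0, 12.5, -10.0]
opening: 0.0104
time: 41.2
ee_pos: [0.5292, 0.3741, 0.1545]
tcp_rot: [176.0, -2.8, 30.8]
wrist_force: [-0.1, -0.3, 0.2]
opening: 0.0378
time: 41.6
ee_pos: [0.5299, 0.3746, 0.2183]
tcp_rot: [176.0, -3.1, 30.8]
wrist_force: [0.4, -0.1, 1.1]
opening: 0.0382
[ 0.05813841  0.04624985 -0.01643707] [37.2 16.  21.1 92.5 -4.3 96.4]
```

View pics/k5s.png

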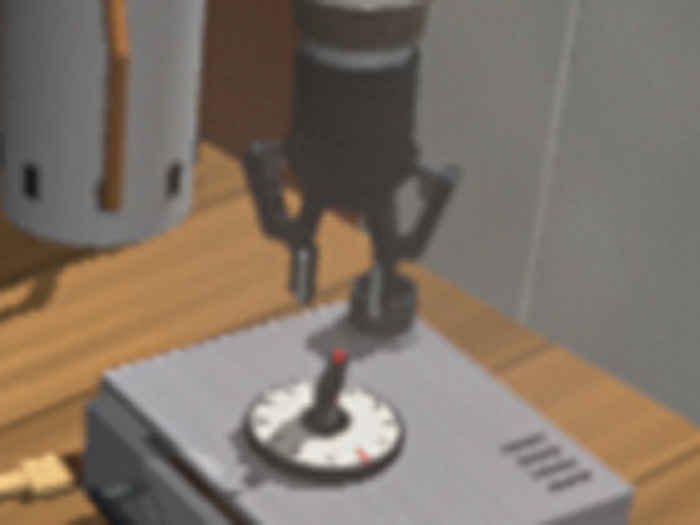

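```bash
python3 -m handwheel '[[0.55,0,0,0,42],[0.55,0,0,0,42],[0.55,0,0,0,42],[0.55,0,0,0,42],[0.55,0,0,0,42]]'
python3 -m handwheel '[[0.55,0,0,0,42],[0.55,0,0,0,42],[0.55,0,0,0,42],[0.55,0,0,0,42],[0.55,0,0,0,42]]'
python3 -m handwheel '[[0.55,0,0,0,42],[0.55,0,0,0,42],[0.55,0,0,0,42],[0.55,0,0,0,42],[0.55,0,0,0,42]]'
python3 -m handwheel '[[0.55,0,0,0,42],[0.55,0,0,0,42],[0.55,0,0,0,42],[0.55,0,0,0,42],[0.55,0,0,0,42]]'
python3 -m handwheel '[[0.58,0,0,0,12],[0.58,0,0,0,12],[0.58,0,0,0,12]]'
python3 - <<'E'
from h import *
o=get_obs();print(o["ee_pos"],o["tcp_rot"],o["q"].round(1))
M=R.from_euler('xyz',o["tcp_rot"],degrees=True).as_matrix();print("toolz",M[:,2].round(3)); print("grasp pt",(o["ee_pos"]+M[:,2]*bot.grip_point_offset).round(4),bot.grip_point_offset)
c=cam("top"); crop(c,70,140,220,290,4,"k6t")
E
```

```text
time: 42.2
ee_pos: [0.529, 0.3739, 0.2136]
tcp_rot: [176.0, -2.8, 73.1]
wrist_force: [0.4, -0.2, -0.7]
opening: 0.0387
time: 42.7
ee_pos: [0.5286, 0.3736, 0.2124]
tcp_rot: [176.1, -2.8, 115.5]
wrist_force: [-0.0, -0.3, 0.6]
opening: 0.0386
time: 43.2
ee_pos: [0.5283, 0.3733, 0.211]
tcp_rot: [176.2, -2.8, 157.8]
wrist_force: [0.0, -0.4, -0.4]
opening: 0.0384
time: 43.7
ee_pos: [0.528, 0.3731, 0.2097]
tcp_rot: [176.2, -2.9, -159.8]
wrist_force: [-0.6, 0.4, 0.5]
opening: 0.0388
time: 44.0
ee_pos: [0.5278, 0.373, 0.2082]
tcp_rot: [176.2, -3.1, -147.8]
wrist_force: [-0.8, 0.4, -0.6]
opening: 0.0359
[0.52775562 0.37297557 0.20823387] [ 176.2113842    -3.05355794 -147.77929788] [ 33.5  21.7  27.2  98.5   3.9 -88.7]
toolz [-0.08   0.028 -0.996]
grasp pt [0.5293 0.3725 0.2269] -0.0187
```

View pics/k6t.png

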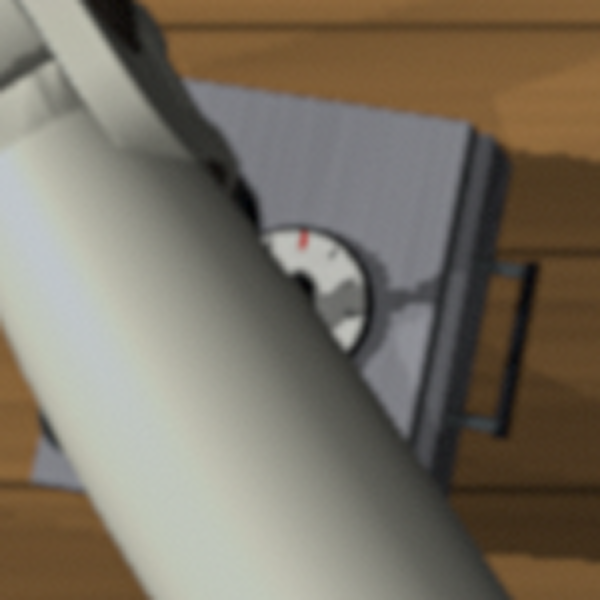

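```bash
python3 -m handwheel '[[0.58,0.0015,-0.002,0,-1.4],[0.58,0.0015,-0.002,-0.02,-1.4],[0.58,0.0015,-0.002,-0.04,-1.4],[0.58,0.0015,-0.002,-0.054,-1.4],[0.58,0.0015,-0.002,-0.054,-1.4]]'
python3 -m handwheel '[[1,0,0,0,0],[1,0,0,0,0],[1,0,0,0,0],[1,0,0,0,0]]' 60
python3 - <<'E'
from h import *
c=cam("scene"); crop(c,290,80,430,185,5,"k7s")
E
```

```text
time: 44.55
ee_pos: [0.5285, 0.3702, 0.1521]
tcp_rot: [176.2, -3.2, -149.5]
wrist_force: [0.4, -0.8, -0.0]
opening: 0.0358
time: 44.95
ee_pos: [0.5306, 0.3712, 0.1529]
tcp_rot: [176.2, -2.9, -149.5]
wrist_force: [7.7, 5.0, -5.9]
opening: 0.011
```

View pics/k7s.png

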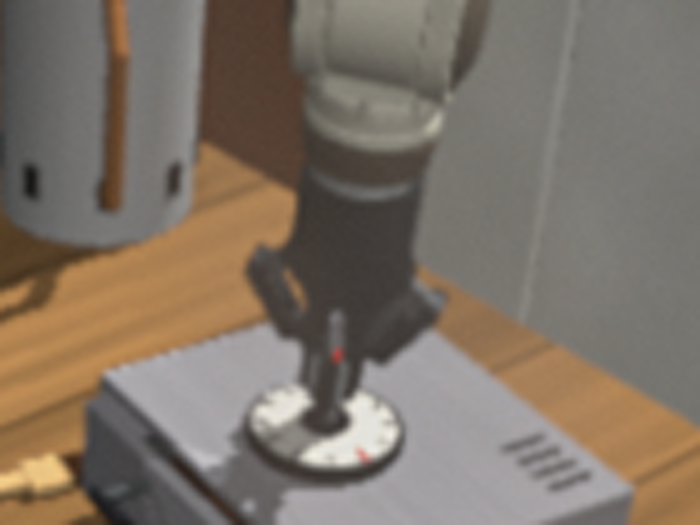

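```bash
python3 -m handwheel '[[1,0,0,0,-8],[1,0,0,0,-16],[1,0,0,0,-24],[1,0,0,0,-32],[1,0,0,0,-40]]'
python3 -m handwheel '[[1,0,0,0,-8],[1,0,0,0,-16],[1,0,0,0,-24],[1,0,0,0,-32],[1,0,0,0,-40]]'
python3 -m handwheel '[[1,0,0,0,-8],[1,0,0,0,-16],[1,0,0,0,-24],[1,0,0,0,-32],[1,0,0,0,-38]]'
python3 - <<'E'
from h import *
c=cam("scene"); crop(c,290,80,430,185,5,"k8s")
E
```

```text
time: 45.5
ee_pos: [0.5309, 0.3717, 0.1529]
tcp_rot: [176.2, -2.9, 170.1]
wrist_force: [1.9, 4.5, -7.3]
opening: 0.0106
time: 46.0
ee_pos: [0.5312, 0.372, 0.1529]
tcp_rot: [176.2, -2.9, 129.8]
wrist_force: [3.5, 2.2, -7.0]
opening: 0.011
time: 46.5
ee_pos: [0.5317, 0.372, 0.153]
tcp_rot: [176.1, -2.9, 91.4]
wrist_force: [3.5, 1.8, -7.7]
opening: 0.0108
```

View pics/k8s.png

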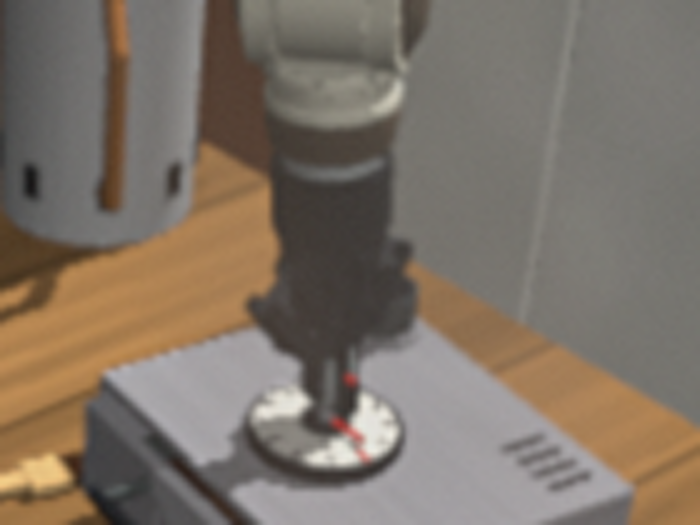

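```bash
python3 -m handwheel '[[1,0,0,0,-5],[1,0,0,0,-10],[1,0,0,0,-10],[1,0,0,0,-10]]'
python3 -m handwheel '[[0.55,0,0,0,0],[0.55,0,0,0,0],[0.55,0,0,0,0]]'
python3 -m handwheel '[[0.55,0,0,0.03,0],[0.55,0,0,0.06,0],[0.55,0,0,0.08,0],[0.55,0,-0.02,0.08,0]]'
python3 -m handwheel '[[0.55,-0.05,-0.22,0,0],[0.55,-0.05,-0.22,0,0],[0.55,-0.05,-0.22,0,0],[0.55,-0.05,-0.22,0,0],[0.55,-0.05,-0.22,0,0]]'
python3 - <<'E'
from h import *
c=cam("scene"); crop(c,290,120,430,225,5,"k9s")
c=cam("top"); crop(c,70,140,220,290,4,"k9t"); cv2.imwrite("pics/fin_t.png",c["color"])
f=lambda pts,x0,y0,k:np.array(pts)/k+[x0,y0]-0.5+0.5/k
E
```

```text
time: 46.95
ee_pos: [0.5318, 0.3719, 0.1529]
tcp_rot: [176.1, -2.9, 81.3]
wrist_force: [1.9, 1.4, -5.5]
opening: 0.0112
time: 47.25
ee_pos: [0.5319, 0.3721, 0.1538]
tcp_rot: [176.1, -3.0, 81.4]
wrist_force: [1.1, 0.6, 0.4]
opening: 0.0382
time: 47.65
ee_pos: [0.5325, 0.354, 0.2375]
tcp_rot: [175.9, -3.2, 81.5]
wrist_force: [0.2, -0.5, -0.4]
opening: 0.0383
time: 48.15
ee_pos: [0.4815, 0.1312, 0.2386]
tcp_rot: [175.8, -3.2, 81.5]
wrist_force: [0.5, 0.8, 0.5]
opening: 0.0385
```

View pics/k9s.png

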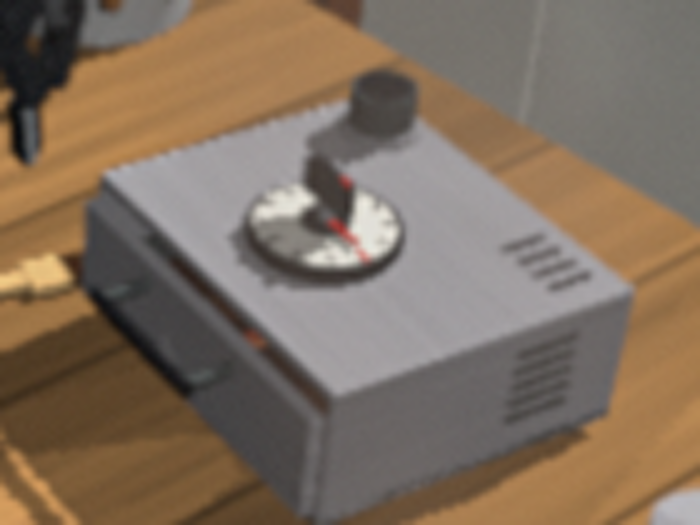

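View pics/k9t.png

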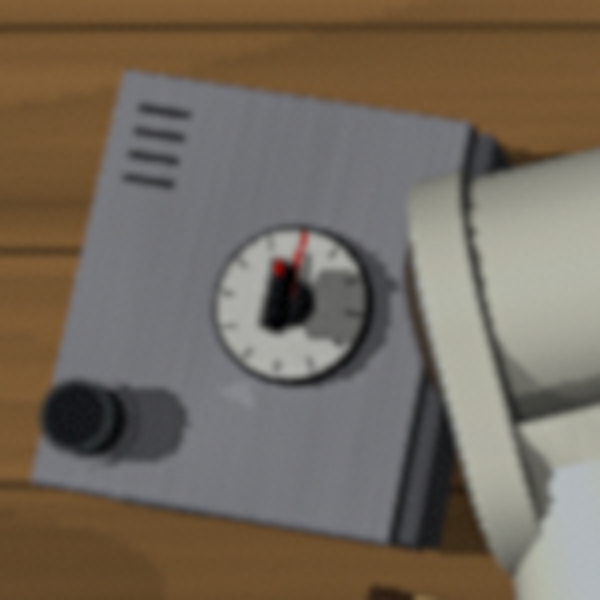

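View pics/fin_t.png

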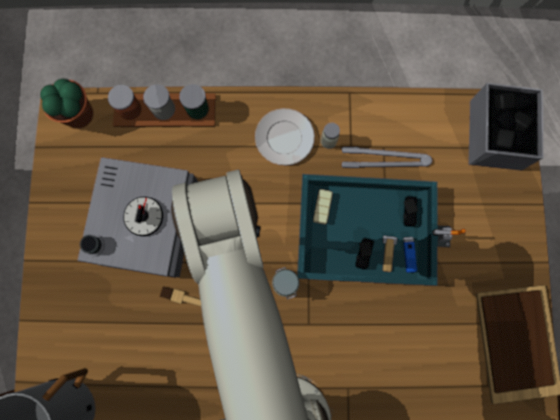

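The pointer lies on the red mark, at crop (303,240) in the top view. The tray is home, the other five caddy items are still in the caddy, and the arm is clear, so I'm handing in.

```bash
python3 -c "
from workcell import job_done
print(job_done())"
```

```text
the job is handed in; nothing more can be done
None
```

The smoker is ready, and I handed the job in after about 48 s of robot time.

- **Tray out:** I pulled the tray out by its bar handle to the stop.
- **Sticks:** There were five sticks, and all five went into the tray. Four lie on its floor and the fifth rests across two of them.
- **Tray home:** I pushed the tray in until it met the stop at about 38 N. In the top view the bar sits 171.5 mm ahead of the smoker's centre, against about 171 mm worked out for fully home.
- **Timer:** I then wound the key clockwise in two grips of about 130° each. It had started about 10° clockwise from zero.

**Last checks:** the final pictures show the red pointer on the red mark in both views. The charcoal, firelighter, lighter and scraper are still in the caddy. The jar, plate, brush, tongs and shaker look unmoved, and the arm is clear of everything.

**What went less smoothly:**
- While I was lowering the second stick, the gripper touched the tray's front panel, with about 29 N at the wrist. I released that stick and the fourth slightly above the floor; the fourth also touched lightly, at about 10 N. Both landed flat.
- The tool had picked up a tilt of about 5° by the end, which made no visible difference to the result.
- The sticks can't be checked directly with the tray closed. Only a bit of one shows through the slot above the panel.

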